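# Clamp a stack of plates under a swing-arm screw clamp

### The arm

A 6-joint arm with a two-finger parallel gripper is mounted at the origin on the work surface. World frame = base frame: x ahead of the robot, y to its left, z up, the work surface at z = 0. Lengths are in mm, angles in degrees, forces in N, time in s.
With the tool pointing down it reaches from about 350 to 850 mm from the base axis. Payload 8.1 kg.
Tool frame: the origin (TCP) lies midway between the tips of the shut fingers; the grasp point (between the pads) lies 19 mm behind it (r.grasp_offset is the distance from the TCP to the grasp point, in mm); z points along the fingers, x is the direction in which the jaws open and shut, and the axes are right-handed (so a half turn about z gives the same grasp; the last joint's range is limited). The gripper opens to 85 mm and grips with 20 to 120 N. Pads are 22 mm wide; open, the fingers measure 114 mm over their backs; the gripper's body (76 mm by 85 mm) begins 54 mm behind the grasp point. The pads swing forward as they close: fully open they stand 13 mm farther back than shut.
Start: joints at [-72.445, 7.471, 85.268, -0, 87.261, -4.893], TCP at [229.132, -554.53, 231.292] pointing down, gripper open.
Joint ranges: [-169.43, 169.43], [-51.17, 129.36], [1.28, 143.12], [-76.62, 256.62], [0, 156.53], [-152.29, 152.29]. Speed limits (degrees/s): [136.94, 136.94, 159.86, 180, 180, 180].

### API

Orientations are given as [roll, pitch, yaw] about the fixed x, y, z axes, in that order (R = Rz(yaw) Ry(pitch) Rx(roll)).
In Python, from bench import r, optics, hand_in gives the robot as it stands.
- The arm moves only by the shell command python3 -m pendant 'ROWS' [FORCE]. ROWS is JSON, a list of rows, each a list of 5 numbers: the opening, from 0 (shut) to 1 (fully open), then the shift along the tool's x, y, z in mm, then the turn about the tool's z in degrees. A call has 1 to 10 rows; each row shifts and turns the commanded pose from where the row before left it, along the tool's axes as they then stand; what a row does not reach is not made up. A row lasts 1/10 s, in which the tool goes at most 50 mm and 8.59 degrees, less where a joint would pass 70% of its speed; a pose out of reach is approached as far as the arm can. A call with a gripper value outside its range is refused whole. The fingers move at their own pace and stop on an object; FORCE is the grip in N (left out, the last holds). Time passes only in rows, so rows that do not move let the fingers close. It gives the time, the measured TCP pose, the force and the opening at its end, in the units of the state.
- r.sense(): the state, without advancing time (a new reading comes with each control period).
- optics.snapshot(name): name is "side" or "top"; returns (picture, depth): 400x640x3 uint8, blue, green, red; 400x640 float32, mm along the optical axis (not along the pixel's ray), 0 where there is no reading.
- optics.camera_params(name): a dict with "camera_matrix" (3x3 intrinsics, pixels), "eye" and "orientation" of the camera in the world. Camera axes: x right, y down, z forward; pixel columns grow to the right and rows downward; lengths in mm; the calibration is good to about 2 mm. A picture is of the moment at which its call begins. camera_params takes no time and is no camera call.
- hand_in(): hands the job in, once; it reports no verdict.
Trained networks look in the newest picture that a camera, given by its name, has taken for a name from the list of things; names that differ only in an ending like _2 or _b are one class to them, and where a whole thing is asked for, a point or a joint stands for the part that bears it (a point fixed in the world has none). Each returns a list of dicts, best first, with "score" (0 to 1); they miss things now and then, are a little off and sometimes report something else, mostly with a low value. They report only what shows in the picture. A call takes as long as a camera call. They do not tell look-alikes from the thing itself.
- optics.search_frame(camera, query): "at" ([x, y, z] in mm, in world coordinates, good to about 4 mm: the middle of the surface that is visible of it).
The state is a dict: "time": time; "joint_pos": joint angles; "qd": joint speeds; "joint_efforts": joint torques, N m; "tool_pos": TCP position; "tcp_rot": TCP orientation; "ft_force": force on the tool from outside, world axes, zero at the start; "wrist_torque": the same for the moment, N m; "finger_gap": finger opening in mm.
Only numpy, scipy, OpenCV 4.12 (cv2) and the standard library are available. Lean on these libraries where they do the work, as an engineer would, in place of code of your own. Each camera call takes 0.05 s, during which the arm holds its last target. There are 200 camera calls.

### The job

Stack all the loose cream plates squarely on the clamp's bed between its end lips, put the timber packer squarely on top of the stack, and only then swing the clamp arm over it as far as its stop. Using the tommy bar in one hole of the collar after another (never turning the collar with the fingers), screw the pressure foot down until it bears firmly on the packer, then lay the bar back level in its rest. Do not shove the hex key, the roll of tape or the tin out of the way.

Things in the scene. Friction and masses are not known exactly. Their poses are not given: they have to be found in the camera images.
- bed (a point): Centre of the top of the clamp's aluminium bed, 12 mm above the bench; bed 56 mm wide (own x), 160 mm long (own y), with 8 mm high lips at its ends, 146 mm apart. Plates and packer lie on it with their long side along own y. The arm's post (42 mm thick) stands 150 mm from here on own +x, on a 6 mm base plate 120 mm wide that also runs under the bed. Fixed to the bench; place and yaw vary.
- clamp_arm (a joint): Angle of the grey arm about its upright post (rad). 0: at its stop, collar and foot exactly over the bed centre. It grows as the arm swings clear towards the bed's +y side (clockwise from above), at most 1.6; starts at about 1. Stiff hinge (about 0.6 N m), stays where it is left. Arm underside 104 mm, top 122 mm above the bench.
- swing_handle (a point): Black upright round handle on the arm, 22 mm in diameter, from 119 to 184 mm above the bench; the point is on its axis 156 mm above the bench. It stands on a side bracket of the arm, 95 mm from the collar's axis and 178 mm from the post's axis. With the arm over the bed it lies 95 mm from the bed centre along the bed's +y.
- collar_mid (a point): Centre of the steel collar on the arm at hole height, 139.5 mm above the bench: 104 mm across, 33 mm high, 150 mm from the post axis, turning about the vertical. Six horizontal radial blind holes, 60 degrees apart, 17 mm wide and high, from the rim in to 22 mm radius; own x points out along one. The 20 mm spindle stands through it up to 206 mm above the bench.
- foot (a point): Centre of the underside of the round rubber pressure foot (44 mm diameter) under the spindle; 92 mm above the bench when fully up.
- spindle: The threaded spindle with the pressure foot, its origin at the centre of the foot's underside, z up.
- bar_mid (a point): Centre of the tommy bar's square black grip sleeve (60 x 20 x 20 mm). Own x runs along the bar to its working tip, 125 mm from here, a round-ended steel rod 12 mm in diameter. At the other end is a 26 mm ball centred 75 mm from here. About 0.2 kg. It starts lying in its rest, sleeve between the saddles.
- bar: The same tommy bar, same origin and axes.
- rest_mid (a point): Where the sleeve's centre lies when the bar is in its rest, 50 mm above the bench; own x is the bar's direction there (tip to +x). The rest is fixed: two upright saddles 8 mm thick, 52 mm either side of here, open at the top (V sides up to 62 mm, rod carried at 44 mm above the bench), on a 6 mm plate.
- packer_mid (a point): Centre of the timber packer, a plain bar of wood of square section, 36 x 36 mm and 110 mm long (own y), about 0.1 kg; lies on the bench at the start. Any of its four long sides may be up.
- packer: The same packer; origin at the centre of the face that is below at the start.
- plate1_mid (a point): Centre of a cream painted plate, 56 mm (own x) by 130 mm (own y) by 12 mm thick, 0.25 kg, two dark holes in it; either face may be up. All plates are alike; there are two or three of them, lying flat on the bench (None for ever if absent).
- plate2_mid (a point): Centre of a cream painted plate, 56 mm (own x) by 130 mm (own y) by 12 mm thick, 0.25 kg, two dark holes in it; either face may be up. All plates are alike; there are two or three of them, lying flat on the bench (None for ever if absent).
- plate3_mid (a point): Centre of a cream painted plate, 56 mm (own x) by 130 mm (own y) by 12 mm thick, 0.25 kg, two dark holes in it; either face may be up. All plates are alike; there are two or three of them, lying flat on the bench (None for ever if absent).
- collar: The same collar, same origin and axes. Turning it counter-clockwise seen from above lowers the foot, 30 mm a turn (5 mm for 60 degrees), 40 mm at most; the foot starts fully up. Friction of about 0.3 N m holds it where it is left, also when the foot presses. At the bar sleeve it takes about 3 N to turn, rising past 8 N once the foot bears on the packer.
- hexkey: Bystander, to be left alone: large hex key, 150 mm long, 10 mm thick, lying on the bench; origin at its underside.
- tape: Bystander, to be left alone: roll of tape lying flat, 100 mm across, 48 mm high; origin at its underside.
- washer_tin: Bystander, to be left alone: round steel tin, 80 mm across, 50 mm high; origin at its underside.
Mind the look-alikes: they are no part of the job. Leave any turquoise look-alike of the bar alone.

How it is judged (in metres and radians):
On the way, in this order (a step that is already met when the one before it is completed fails the run):
1. all the plates are stacked squarely on the bed with the packer on top, the arm still clear (horizontal distance between each of plate1_mid, plate2_mid, plate3_mid and bed below 0.012 m and angle between the x axis of each of plate1_mid, plate2_mid, plate3_mid and the x axis of bed, either way round below 0.14 rad and angle between plate1_mid's own x axis and vertical between 1.51 and 1.63 rad and angle between plate1_mid's own y axis and vertical between 1.51 and 1.63 rad and z of each of plate1_mid, plate2_mid, plate3_mid in the frame of bed below 0.036 m and angle between plate2_mid's own x axis and vertical between 1.51 and 1.63 rad and angle between plate2_mid's own y axis and vertical between 1.51 and 1.63 rad and angle between plate3_mid's own x axis and vertical between 1.51 and 1.63 rad and angle between plate3_mid's own y axis and vertical between 1.51 and 1.63 rad and z of packer_mid in the frame of bed above 0.036 m and horizontal distance between packer_mid and bed below 0.015 m and angle between the y axis of packer_mid and the y axis of bed, either way round below 0.17 rad and value of joint clamp_arm above 0.4 rad), for 0.2 s.
2. the arm is swung over to its stop (value of joint clamp_arm below 0.04 rad), for 0.2 s.
3. the bar is pushing in the collar (value of joint clamp_arm below 0.04 rad and contact force between bar and collar above 0.5 N), for 0.1 s.
4. the foot bears on the packer (value of joint clamp_arm below 0.04 rad and contact force between spindle and packer above 5 N), for 0.3 s.
At the end, for the whole second after the job is handed in: Plates, then packer, flat on the bed, centres within 12 mm (packer 15) and turned within 8 deg (packer 10) of it; arm within 0.04 rad of its stop; foot presses the packer with over 5 N; bar still in its rest, within 20 mm and 8 deg (all of step 4 and horizontal distance between each of plate1_mid, plate2_mid, plate3_mid and bed below 0.012 m and angle between the x axis of each of plate1_mid, plate2_mid, plate3_mid and the x axis of bed, either way round below 0.14 rad and angle between plate1_mid's own x axis and vertical between 1.51 and 1.63 rad and angle between plate1_mid's own y axis and vertical between 1.51 and 1.63 rad and z of each of plate1_mid, plate2_mid, plate3_mid in the frame of bed below 0.036 m and angle between plate2_mid's own x axis and vertical between 1.51 and 1.63 rad and angle between plate2_mid's own y axis and vertical between 1.51 and 1.63 rad and angle between plate3_mid's own x axis and vertical between 1.51 and 1.63 rad and angle between plate3_mid's own y axis and vertical between 1.51 and 1.63 rad and z of packer_mid in the frame of bed above 0.036 m and horizontal distance between packer_mid and bed below 0.015 m and angle between the y axis of packer_mid and the y axis of bed, either way round below 0.17 rad and distance between bar_mid and rest_mid below 0.02 m and angle between the x axis of bar_mid and the x axis of rest_mid, either way round below 0.15 rad and linear speed of bar below 0.03 m/s); the robot touches nothing.
It fails at once if the fingers push the collar (contact force between the fingers and collar above 6 N).
It fails at once if a bystander is moved by more than 40 mm (distance of any of hexkey, tape, washer_tin from where it was at the start of the episode above 0.04 m).
Of plate1, plate2, plate3 only 2 to 3 are there at a start; the rules pass over those that are not, and their reading is None.
At some moment in a run one of plate1, plate2, plate3 may be knocked a few centimetres aside while the robot is not near it.
It also fails if it takes over 210 s, if anything falls off the work surface, if the arm or the gripper's body presses on something with over 40 N, if the wrist force passes 120 N, or if a joint passes its speed limit or range.

## Working session

There is one attempt and no reset: what is moved stays moved. The work goes in short steps, Python scripts to look and compute and a shell command to move; the robot and the scene stay as the last step left them, time stands still between calls to the robot, and variables do not carry over. Pictures are saved under pics/ and viewed, about 12 in all and at most 16, crops included, and the job is handed in when it is done.

```bash
ls; mkdir -p pics; cat > h.py <<'E'
import numpy as np,cv2
from bench import r,optics,hand_in
from scipy.spatial.transform import Rotation as Ro
def cam(n):
    p=optics.camera_params(n);K=np.array(p['camera_matrix']);return p,K
E
python3 - <<'E'
from h import *
for n in('top','side'):
    p,K=cam(n);print(n,p)
    im,d=optics.snapshot(n);cv2.imwrite(f'pics/{n}0.png',im);np.save(f'pics/{n}0.npy',d)
    for q in['swing_handle','collar_mid','bar_mid','packer_mid','plate1_mid','rest_mid','bed','hexkey','tape','washer_tin','clamp_arm']:
        try:print(n,q,[(np.round(o['at']).tolist(),round(o['score'],2)) for o in optics.search_frame(n,q)])
        except Exception as e:print(q,e)
print(r.sense())
E
```

```text
pics
top {'camera_matrix': array([[512.94251775,   0.        , 332.21424691],
       [  0.        , 512.94251775, 200.72194858],
       [  0.        ,   0.        ,   1.        ]]), 'eye': array([ 426.87823353,  -83.19896322, 1544.97241575]), 'orientation': array([-176.25043511,    1.16738263,  -91.20580893])}
top swing_handle [([662.0, 26.0, 150.0], 0.81)]
top collar_mid [([626.0, 40.0, 154.0], 0.69)]
top bar_mid [([636.0, 339.0, 52.0], 0.93), ([416.0, -99.0, 19.0], 0.71), ([660.0, 28.0, 156.0], 0.2)]
top packer_mid [([458.0, -295.0, 38.0], 0.95)]
top plate1_mid [([445.0, 283.0, 10.0], 0.79), ([467.0, 130.0, 8.0], 0.51)]
top rest_mid [([640.0, 329.0, 7.0], 0.64)]
top bed [([675.0, -41.0, 15.0], 0.86)]
top hexkey [([612.0, 207.0, 9.0], 0.47)]
top tape [([554.0, -496.0, 46.0], 0.81)]
top washer_tin [([294.0, -415.0, 51.0], 0.74), ([660.0, 28.0, 154.0], 0.55)]
top clamp_arm [([662.0, 29.0, 155.0], 0.77), ([458.0, -293.0, 34.0], 0.26)]
side {'camera_matrix': array([[442.98229457,   0.        , 312.59218819],
       [  0.        , 442.98229457, 206.51841996],
       [  0.        ,   0.  
[... 749 characters left out ...]
9.0, -396.0, 47.0], 0.21)]
{'time': 1.2, 'joint_pos': array([-7.24467394e+01,  7.47279688e+00,  8.52690890e+01,  1.14327982e-03,
        8.72595230e+01, -4.89407572e+00]), 'qd': array([ 0.04264726,  0.05688504,  0.03139808,  0.02969978, -0.06342392,
       -0.03125684]), 'joint_efforts': array([-1.48634128e-03, -5.69326615e+01, -5.00863051e+01, -4.50937550e-04,
        1.13900143e-03, -2.00402195e-05]), 'tool_pos': array([ 229.1190211 , -554.53447978,  231.2628376 ]), 'tcp_rot': array([-1.79998742e+02,  1.30634535e-03, -6.75527184e+01]), 'ft_force': array([-0.20795316,  0.15739827,  0.40821398]), 'wrist_torque': array([-0.03071038, -0.02168875, -0.05767848]), 'finger_gap': 85.27473584273973}
```

View pics/top0.png

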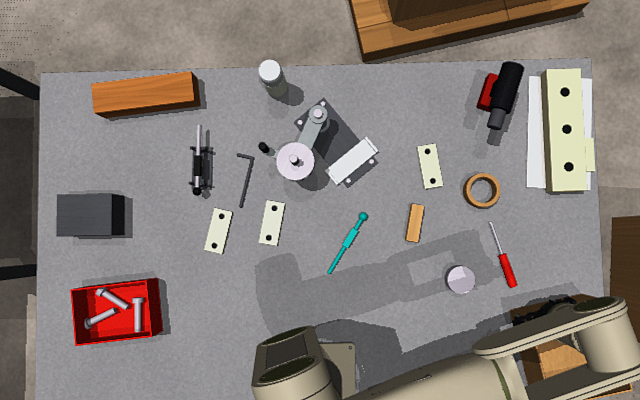

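View pics/side0.png

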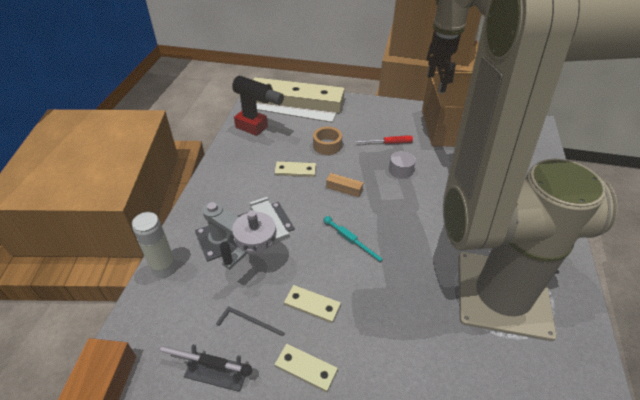

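Plates: cream two-hole bars at top-view (218,231), (272,223), (430,166); the large three-hole cream block at (565,130) is not one. Real bar: steel/black in its rest at (202,160); turquoise look-alike at (348,243). Packer (415,223); bed is the pale plate at (353,160). Now measuring with colour + known heights.

```bash
cat >> h.py <<'E'
def on_plane(n,uv,z):
    p,K=cam(n);R=Ro.from_euler('xyz',p['orientation'],degrees=True).as_matrix();e=np.array(p['eye'])
    uv=np.atleast_2d(uv).astype(float);d=np.c_[uv,np.ones(len(uv))]@np.linalg.inv(K).T@R.T
    z=np.broadcast_to(z,len(uv));return e+d*((z-e[2])/d[:,2])[:,None]
def cloud(n,d):
    p,K=cam(n);R=Ro.from_euler('xyz',p['orientation'],degrees=True).as_matrix();e=np.array(p['eye'])
    v,u=np.mgrid[:d.shape[0],:d.shape[1]]
    c=np.stack([(u-K[0,2])/K[0,0]*d,(v-K[1,2])/K[1,1]*d,d],-1)
    return c@R.T+e
def proj(n,P):
    p,K=cam(n);R=Ro.from_euler('xyz',p['orientation'],degrees=True).as_matrix();e=np.array(p['eye'])
    c=(np.atleast_2d(P)-e)@R;q=c@K.T;return q[:,:2]/q[:,2:]
def blobs(n,m,z,amin=40):
    """rects (centre x,y, length, width, yaw of long side) of mask blobs on plane z"""
    k,l,s,c=cv2.connectedComponentsWithStats(m.astype(np.uint8));out=[]
    for i in range(1,k):
        if s[i,4]<amin: continue
        cn=max(cv2.findContours((l==i).astype(np.uint8),cv2.RETR_EXTERNAL,cv2.CHAIN_APPROX_NONE)[0],key=len)[:,0]
        w=on_plane(n,cn,z)[:,:2].astype(np.float32)
        (x,y),_,_=cv2.minAreaRect(w);b=cv2.boxPoints(cv2.minAreaRect(w));e=[b[1]-b[0],b[2]-b[1]];e.sort(key=np.linalg.norm)
        a=np.degrees(np.arctan2(e[1][1],e[1][0]))%180
        out.append([round(float(t),1) for t in(x,y,np.linalg.norm(e[1]),np.linalg.norm(e[0]),a)]+[c[i].round().tolist()])
    return out
def masks(im):
    h=cv2.cvtColor(im,cv2.COLOR_BGR2HSV).astype(int);H,S,V=h[...,0],h[...,1],h[...,2]
    return dict(cream=(H>20)&(H<40)&(S>25)&(S<110)&(V>170),wood=(H>5)&(H<22)&(S>90)&(V>110),white=(S<25)&(V>200))
E
python3 - <<'E'
from h import *
im=cv2.imread('pics/top0.png');d=np.load('pics/top0.npy')
m=masks(im)
for k,z in(('cream',12),('wood',36),('white',12)):
    print(k);[print('  ',b) for b in blobs('top',m[k],z) if b[5][1]<330]
C=cloud('top',d)
for u,v in[(318,112),(320,113),(265,148),(295,160),(300,166),(353,160),(335,170),(370,148),(348,186),(202,160),(200,130),(197,190),(203,175),(312,128),(218,218)]:print((u,v),im[v,u],C[v,u].round(1),cv2.cvtColor(im[v:v+1,u:u+1],cv2.COLOR_BGR2HSV)[0,0])
s=cv2.resize(im[80:210,180:400],None,fx=3.6,fy=3.6,interpolation=cv2.INTER_CUBIC);cv2.imwrite('pics/crop1.png',s)
E
```

```text
cream
   [728.5, -773.2, 369.2, 128.5, 180.0, [568.0, 131.0]]
   [626.8, -348.9, 127.8, 55.2, 8.2, [430.0, 165.0]]
wood
   [1095.5, -358.3, 444.7, 167.2, 101.5, [406.0, 25.0]]
   [1099.7, -713.7, 245.0, 32.9, 101.2, [541.0, 7.0]]
   [869.0, 511.5, 305.9, 90.7, 95.7, [142.0, 92.0]]
   [549.7, -496.4, 97.5, 96.4, 177.8, [483.0, 190.0]]
   [456.8, -294.3, 109.4, 37.0, 168.8, [414.0, 223.0]]
white
   [934.0, 130.6, 61.5, 59.2, 88.4, [269.0, 70.0]]
   [723.5, -669.2, 336.4, 53.2, 177.4, [535.0, 136.0]]
   [791.4, -821.6, 179.5, 29.8, 177.0, [587.0, 105.0]]
   [797.0, -15.1, 21.5, 21.3, 178.5, [317.0, 112.0]]
   [723.4, 350.9, 88.9, 3.1, 179.8, [198.0, 141.0]]
   [648.8, -113.9, 162.3, 54.6, 128.7, [351.0, 160.0]]
   [651.5, 56.4, 111.0, 109.7, 133.9, [295.0, 161.0]]
   [571.3, -815.8, 51.1, 11.8, 177.0, [588.0, 180.0]]
   [467.3, 129.5, 127.5, 53.8, 168.6, [271.0, 222.0]]
   [446.7, 290.9, 127.6, 53.6, 165.4, [218.0, 230.0]]
   [304.9, -411.9, 53.2, 33.2, 107.2, [456.0, 274.0]]
   [245.9, 603.2, 79.0, 6.5, 57.4, [114.0, 300.0]]
   [204.9, 538.4, 85.5, 9.0, 0.2, [136.0, 312.0]]
   [200.5, 
[... 228 characters left out ...]
226 236] [624.   37.5 211.7] [143  14 239]
(300, 166) [228 215 223] [615.5  29.1 155.9] [138  15 228]
(353, 160) [230 228 226] [ 649.  -119.1   14.6] [105   4 230]
(335, 170) [230 228 227] [620.6 -64.4   9.9] [110   3 230]
(370, 148) [232 230 229] [ 685.5 -171.5    6.2] [110   3 232]
(348, 186) [79 76 76] [ 571.6 -102.4    8. ] [120  10  79]
(202, 160) [32 31 32] [661.4 339.3   5.3] [150   8  32]
(200, 130) [109 103 107] [743.6 331.8  53.1] [140  14 109]
(197, 190) [22 17 19] [564.9 338.8  62. ] [132  58  22]
(203, 175) [40 39 34] [ 6.161e+02  3.380e+02 -2.000e-01] [95 38 40]
(312, 128) [170 167 162] [726.7  -3.7 122. ] [101  12 170]
(218, 218) [205 226 224] [483.6 289.1  15.4] [ 33  24 226]
```

View pics/crop1.png

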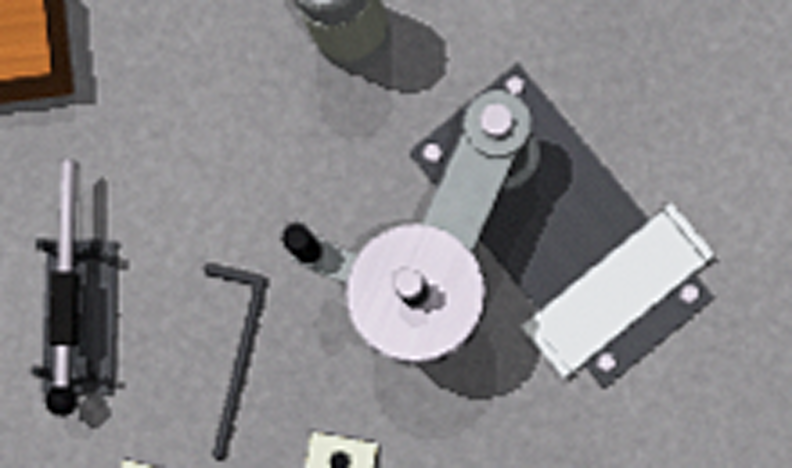

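Bed ≈ (649,−114), own x yaw ≈ 38°, post at ≈ (768,−22), consistent with the 150 mm offset; three plates confirmed. Start with the far-right plate.

```bash
cat >> h.py <<'E'
def plan(x,y,z,yaw,frm=None):
    """turn (tool z, deg) first, then shift in tool axes"""
    s=r.sense();p=np.array(s['tool_pos']);y0=s['tcp_rot'][2]
    if frm: p,y0=np.array(frm[:3]),frm[3]
    t=-((yaw-y0+180)%360-180);a=np.radians(yaw);dx,dy,dz=np.array([x,y,z])-p
    print('at',p.round(1),'yaw',round(y0,1),'| turn %.1f shift %.1f %.1f %.1f'%(t,dx*np.cos(a)+dy*np.sin(a),dx*np.sin(a)-dy*np.cos(a),-dz),'| t',round(s['time'],1),'gap',round(s['finger_gap'],1),'F',np.round(s['ft_force'],1))
E
python3 -c "
from h import *
plan(626.8,-348.9,60,-81.8)
plan(648.8,-114,120,-141.5,(626.8,-348.9,120,-81.8))"
```

```text
at [ 229.1 -554.5  231.3] yaw -67.6 | turn 14.2 shift -146.8 -422.9 171.3 | t 1.2 gap 85.3 F [-0.2  0.2  0.4]
at [ 626.8 -348.9  120. ] yaw -81.8 | turn 59.7 shift -163.4 170.1 -0.0 | t 1.2 gap 85.3 F [-0.2  0.2  0.4]
```

```bash
python3 -m pendant '[[1,0,0,0,7.1],[1,0,0,0,7.1],[1,-15,-44,0,0],[1,-15,-44,0,0],[1,-15,-44,0,0],[1,-15,-44,0,0],[1,-15,-44,10,0],[1,-15,-44,15,0],[1,-15,-44,15,0],[1,-15,-44,15,0]]' 40
python3 -c "
from h import *
im,d=optics.snapshot('top');print([b for b in blobs('top',masks(im)['cream'],12) if abs(b[2]-128)<12])
plan(626.8,-348.9,0,-81.8)"
```

```text
time: 2.2
tool_pos: [561.9, -384.2, 175.9]
tcp_rot: [-180.0, -0.0, -81.8]
ft_force: [0.5, -0.8, 0.1]
finger_gap: 85.4
[[627.5, -348.8, 129.1, 55.2, 8.4, [429.0, 163.0]], [39.3, 178.4, 136.9, 65.1, 141.7, [257.0, 368.0]], [-5.0, 123.9, 138.6, 63.2, 141.0, [276.0, 382.0]]]
at [ 566.4 -378.5  171.7] yaw -81.5 | turn 0.3 shift -20.7 -64.0 171.7 | t 2.2 gap 85.3 F [-1.1  5.1 -3.2]
```

```bash
python3 -m pendant '[[1,-13,-35,20,0],[1,-13,-36,20,0],[1,0,0,40,0],[1,0,0,40,0],[1,0,0,40,0],[1,0,0,0,0],[1,0,0,0,0]]'
python3 -c "
from h import *
plan(626.8,-348.9,0,-81.8)"
```

```text
time: 2.95
tool_pos: [626.1, -349.0, 15.8]
tcp_rot: [179.9, 0.1, -81.8]
ft_force: [0.3, -0.3, 1.1]
finger_gap: 85.4
at [ 626.1 -349.    15.8] yaw -81.8 | turn 0.0 shift 0.0 -0.7 15.8 | t 3.0 gap 85.4 F [ 0.3 -0.3  1.1]
```

```bash
python3 -m pendant '[[1,0,0,8,0],[1,0,-1,8,0],[0.4,0,0,0,0],[0.4,0,0,0,0],[0.4,0,0,0,0],[0.4,0,0,0,0],[0.4,0,0,0,0],[0.4,0,0,-30,0],[0.4,0,0,-40,0],[0.4,0,0,0,0]]'
python3 -c "
from h import *
im,d=optics.snapshot('side');cv2.imwrite('pics/s1.png',cv2.resize(im[100:260,200:420],None,fx=3,fy=3))"
```

```text
time: 3.95
tool_pos: [631.2, -351.5, 77.4]
tcp_rot: [-179.6, -0.4, -81.8]
ft_force: [1.9, -1.8, -0.9]
finger_gap: 54.2
```

View pics/s1.png

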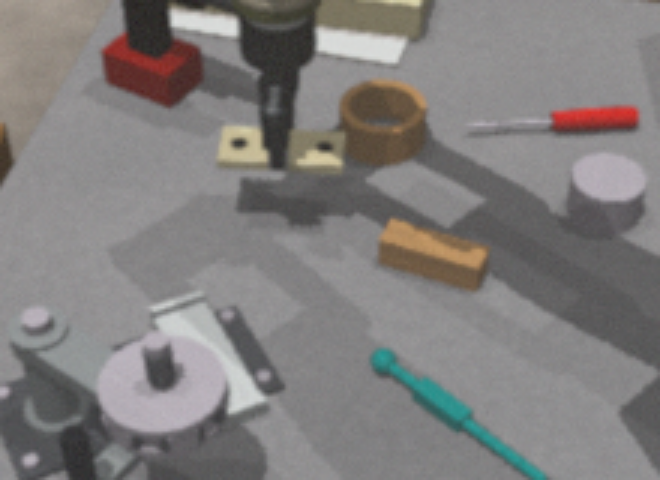

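Plate held level at its centre (crop (275,150)). Carry it to the bed.

```bash
python3 -m pendant '[[0.4,0,0,-30,8.5],[0.4,0,0,-20,8.5],[0.4,0,0,0,8.5],[0.4,0,0,0,8.5],[0.4,0,0,0,8.5],[0.4,0,0,0,8.5],[0.4,0,0,0,8.5],[0.4,0,0,0,0],[0.4,0,0,0,0],[0.4,0,0,0,0]]'
python3 -c "
from h import *
plan(648.8,-114,14,-141.5)"
```

```text
time: 5.0
tool_pos: [627.4, -349.0, 119.3]
tcp_rot: [179.9, -0.0, -141.0]
ft_force: [-0.8, 0.3, -2.1]
finger_gap: 54.7
at [ 627.4 -349.   119.3] yaw -141.0 | turn 0.5 shift -163.0 170.6 105.3 | t 5.0 gap 54.7 F [-0.8  0.3 -2.1]
```

```bash
python3 -m pendant '[[0.4,-27,28,0,0.5],[0.4,-27,28,0,0],[0.4,-27,28,0,0],[0.4,-27,28,0,0],[0.4,-27,29,0,0],[0.4,-28,29,0,0],[0.4,0,0,40,0],[0.4,0,0,30,0],[0.4,0,0,0,0],[0.4,0,0,0,0]]'
python3 -c "
from h import *
im,d=optics.snapshot('top');print(blobs('top',masks(im)['cream']|masks(im)['white'],30))
plan(648.8,-114,13,-141.5)"
```

```text
time: 6.0
tool_pos: [649.6, -114.7, 50.0]
tcp_rot: [179.9, -0.1, -141.7]
ft_force: [0.7, 0.2, -2.4]
finger_gap: 54.6
[[928.0, 128.0, 60.8, 58.5, 88.4, [269.0, 70.0]], [725.0, -764.7, 365.1, 130.2, 179.1, [570.0, 129.0]], [720.0, -662.3, 332.5, 52.5, 177.4, [535.0, 136.0]], [640.0, -12.7, 331.7, 9.7, 164.2, [317.0, 163.0]], [639.3, -27.0, 325.2, 10.9, 164.4, [322.0, 165.0]], [736.2, -127.7, 117.9, 76.3, 76.3, [355.0, 130.0]], [719.9, 345.8, 87.9, 3.0, 179.8, [198.0, 141.0]], [592.7, -179.5, 329.7, 9.9, 166.0, [374.0, 178.0]], [598.5, -166.2, 306.6, 9.8, 165.9, [369.0, 177.0]], [648.1, 55.5, 108.4, 107.6, 43.8, [294.0, 161.0]], [624.3, -80.7, 62.2, 48.9, 49.9, [341.0, 168.0]], [508.7, -66.7, 125.6, 36.9, 75.7, [336.0, 206.0]], [466.8, 127.1, 127.6, 54.3, 168.5, [271.0, 222.0]], [446.4, 286.4, 127.9, 54.4, 165.5, [218.0, 230.0]], [269.7, 4.3, 438.8, 180.4, 165.3, [312.0, 298.0]], [289.7, -425.2, 75.7, 75.3, 88.9, [461.0, 279.0]], [247.8, 595.3, 78.0, 6.9, 57.4, [114.0, 300.0]], [207.5, 531.1, 84.5, 8.9, 0.2, [136.0, 312.0]], [202.6, 632.2, 70.6, 5.3, 115.3, [102.0, 315.0]], [17.7, 315.3, 134.2, 63.2, 165.2, [209.0, 379.0]], [7.9, 247.9, 117.4, 62.2, 165.1, [232.0, 382.0]], [-28.3, 84.2, 254.9, 103.6, 73.8, [282.0, 388.0]]]
at [ 651.  -115.3   51.8] yaw -141.7 | turn -0.2 shift 1.0 2.4 38.8 | t 6.0 gap 54.4 F [ 0.4 -0.5 -2. ]
```

```bash
python3 -m pendant '[[0.4,0,0,20,0],[0.4,0,1,18,0],[0.4,0,1,0,0],[0.4,0,0,0,0],[1,0,0,0,0],[1,0,0,0,0],[1,0,0,0,0],[1,0,0,-40,0],[1,0,0,-40,0],[1,0,0,-40,0]]'
python3 -m pendant '[[1,0,0,-20,-8],[1,0,0,0,-8],[1,0,0,0,-8],[1,0,0,0,-8],[1,0,0,0,-8],[1,0,0,0,0],[1,0,0,0,0]]'
python3 -c "
from h import *
plan(467.3,129.5,60,-101.4)"
```

```text
time: 7.05
tool_pos: [648.6, -113.1, 133.6]
tcp_rot: [180.0, -0.0, -141.8]
ft_force: [0.7, 0.2, 0.1]
finger_gap: 85.5
time: 7.75
tool_pos: [649.0, -113.2, 152.5]
tcp_rot: [-180.0, -0.0, -102.0]
ft_force: [1.1, -1.0, 0.8]
finger_gap: 85.6
at [ 649.  -113.2  152.5] yaw -102.0 | turn -0.6 shift -202.0 226.1 92.5 | t 7.8 gap 85.6 F [ 1.1 -1.   0.8]
```

```bash
python3 -m pendant '[[1,0,45,0,-0.6],[1,0,45,0,0],[1,0,45,0,0],[1,0,45,0,0],[1,-43,23,0,0],[1,-43,23,0,0],[1,-43,0,20,0],[1,-43,0,20,0],[1,0,0,0,0],[1,0,0,0,0]]'
python3 -c "
from h import *
im,d=optics.snapshot('top');m=masks(im);print([b for b in blobs('top',m['cream']|m['white'],12) if abs(b[2]-128)<12 and 30<b[3]<70])
plan(467.3,129.5,0,-101.4)"
```

```text
time: 8.75
tool_pos: [460.0, 100.5, 111.8]
tcp_rot: [179.9, -0.0, -101.2]
ft_force: [0.6, -0.4, 0.0]
finger_gap: 85.6
[[198.5, 174.0, 138.1, 42.8, 96.5, [256.0, 313.0]]]
at [460.6  99.7 112.5] yaw -101.2 | turn 0.2 shift -30.6 -0.7 112.5 | t 8.8 gap 85.2 F [-0.  -0.2 -0.1]
```

```bash
python3 -c "
from h import *
im,d=optics.snapshot('side');m=masks(im)
print([b for b in blobs('side',m['cream']|m['white'],12,60) if 400<b[0]<720 and -400<b[1]<400])
print([(np.round(o['at']).tolist(),round(o['score'],2)) for o in optics.search_frame('side','plate1_mid')])
optics.snapshot('top')
print([(np.round(o['at']).tolist(),round(o['score'],2)) for o in optics.search_frame('top','plate1_mid')])
cv2.imwrite('pics/s2.png',im)"
```

```text
[[652.9, -123.0, 130.3, 56.7, 128.5, [270.0, 213.0]], [468.1, 131.8, 127.8, 55.0, 168.0, [311.0, 303.0]], [446.6, 292.7, 129.3, 55.2, 165.5, [306.0, 366.0]]]
[]
[([627.0, 44.0, 155.0], 0.43), ([660.0, 30.0, 155.0], 0.41)]
```

View pics/s2.png

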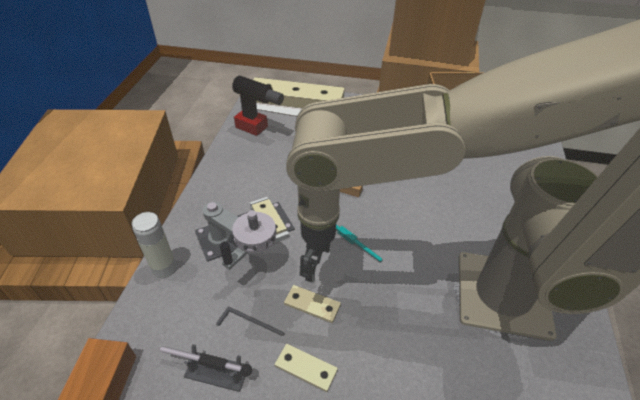

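View: plate 1 sits between the lips on the bed (270,213); the other two are unmoved at (311,303) and (306,366). Go down on the nearer.

```bash
python3 -m pendant '[[1,-31,-1,30,0.2],[1,0,0,40,0],[1,0,0,30,0],[1,0,0,12,0],[1,0,0,0,0],[0.4,0,0,0,0],[0.4,0,0,0,0],[0.4,0,0,0,0],[0.4,0,0,0,0],[0.4,0,0,0,0]]'
python3 -m pendant '[[0.4,0,0,-40,0],[0.4,0,0,-40,0],[0.4,0,0,-40,0],[0.4,0,0,-20,8],[0.4,0,0,0,8],[0.4,0,0,0,8],[0.4,0,0,0,8],[0.4,0,0,0,8],[0.4,0,0,0,0],[0.4,0,0,0,0]]'
python3 -c "
from h import *
plan(648.8,-114,26,-141.5)"
```

```text
time: 10.0
tool_pos: [469.6, 130.1, 2.9]
tcp_rot: [-179.8, 0.1, -101.4]
ft_force: [-2.2, -1.4, 7.2]
finger_gap: 54.3
time: 11.0
tool_pos: [467.9, 130.0, 141.1]
tcp_rot: [-180.0, 0.1, -141.1]
ft_force: [0.5, 1.3, -3.0]
finger_gap: 54.2
at [467.9 130.  141.1] yaw -141.1 | turn 0.4 shift 10.3 -303.6 115.1 | t 11.0 gap 54.2 F [ 0.5  1.3 -3. ]
```

```bash
python3 -m pendant '[[0.4,40,0,-20,0.4],[0.4,40,-20,-20,0],[0.4,0,-48,0,0],[0.4,0,-48,0,0],[0.4,0,-48,0,0],[0.4,0,-48,0,0],[0.4,0,-48,0,0],[0.4,-35,-34,0,0],[0.4,-35,-9,15,0],[0.4,0,0,0,0]]'
python3 -m pendant '[[0.4,0,0,40,0],[0.4,0,0,40,0],[0.4,0,0,0,0],[0.4,0,0,0,0]]'
python3 -c "
from h import *
plan(648.8,-114,26,-141.5)"
```

```text
time: 12.0
tool_pos: [648.8, -113.1, 160.9]
tcp_rot: [179.7, -0.1, -141.5]
ft_force: [-1.1, 0.4, -3.3]
finger_gap: 54.5
time: 12.4
tool_pos: [646.5, -114.2, 85.2]
tcp_rot: [179.9, -0.1, -141.6]
ft_force: [0.8, 0.5, -2.7]
finger_gap: 54.1
at [ 646.5 -114.2   85.2] yaw -141.6 | turn -0.1 shift -2.0 -1.3 59.2 | t 12.4 gap 54.1 F [ 0.8  0.5 -2.7]
```

```bash
python3 -m pendant '[[0.4,-1,-1,35,0],[0.4,0,0,18,0],[0.4,0,0,5,0],[0.4,0,0,0,0],[1,0,0,0,0],[1,0,0,0,0],[1,0,0,0,0],[1,0,0,-40,0],[1,0,0,-40,0],[1,0,0,-40,0]]'
python3 -m pendant '[[1,0,0,-15,-7],[1,0,0,0,-7.5],[1,0,0,0,-7.5],[1,0,0,0,-7.5],[1,0,0,0,-7.5],[1,0,0,0,0],[1,0,0,0,0]]'
python3 -c "
from h import *
im,d=optics.snapshot('side');m=masks(im)
for z in(12,36):print([b for b in blobs('side',m['cream']|m['white'],z,60) if 400<b[0]<720 and -400<b[1]<400])
plan(447,291.8,60,-104.6)"
```

```text
time: 13.4
tool_pos: [648.8, -114.6, 149.0]
tcp_rot: [-180.0, 0.0, -141.7]
ft_force: [1.6, -0.4, 1.0]
finger_gap: 85.5
time: 14.1
tool_pos: [649.1, -114.6, 162.7]
tcp_rot: [-180.0, 0.0, -105.0]
ft_force: [-0.1, -0.0, -0.9]
finger_gap: 85.3
[[677.0, -160.5, 63.1, 57.0, 128.1, [263.0, 205.0]], [619.5, -112.5, 55.6, 25.0, 126.4, [279.0, 221.0]], [446.5, 293.0, 129.4, 55.7, 166.0, [306.0, 366.0]]]
[[668.5, -138.8, 61.5, 55.6, 128.1, [263.0, 205.0]], [612.5, -92.0, 54.2, 24.4, 126.4, [279.0, 221.0]], [443.9, 303.3, 126.2, 54.3, 166.0, [306.0, 366.0]]]
at [ 649.  -114.6  162.6] yaw -105.0 | turn -0.4 shift -342.4 297.9 102.6 | t 14.2 gap 85.7 F [-0.4 -0.5  0. ]
```

```bash
python3 -m pendant '[[1,0,46,0,-0.4],[1,0,46,0,0],[1,0,46,0,0],[1,0,46,0,0],[1,-40,28,0,0],[1,-40,28,0,0],[1,-40,28,0,0],[1,-45,15,0,0],[1,-45,15,0,0],[1,-48,0,0,0]]'
python3 -m pendant '[[1,-40,0,28,0],[1,-40,0,30,0],[1,0,0,0,0],[1,0,0,0,0]]'
python3 -c "
from h import *
im,d=optics.snapshot('side');m=masks(im)
for z in(12,36):print([b for b in blobs('side',m['cream']|m['white'],z,60) if 400<b[0]<720 and -400<b[1]<400])
plan(447,291.8,2,-104.6)"
```

```text
time: 15.15
tool_pos: [423.2, 211.6, 162.9]
tcp_rot: [-179.9, 0.0, -104.5]
ft_force: [1.9, -0.1, -0.1]
finger_gap: 85.1
time: 15.55
tool_pos: [442.9, 287.1, 102.7]
tcp_rot: [179.8, -0.2, -104.4]
ft_force: [0.6, -0.3, 1.4]
finger_gap: 85.5
[[446.4, -252.2, 419.0, 183.5, 39.5, [315.0, 213.0]], [695.5, -158.6, 58.2, 35.4, 103.3, [258.0, 205.0]], [447.3, 293.3, 127.5, 53.8, 165.5, [307.0, 370.0]]]
[[440.4, -397.8, 550.5, 21.6, 41.8, [348.0, 162.0]], [492.8, -380.9, 421.3, 9.1, 43.1, [335.0, 162.0]], [443.7, -228.2, 408.5, 178.9, 39.5, [315.0, 213.0]], [686.6, -136.9, 56.7, 34.5, 103.3, [258.0, 205.0]], [444.6, 303.6, 124.3, 52.4, 165.5, [307.0, 370.0]]]
at [444.  286.8 104.5] yaw -104.4 | turn 0.2 shift -5.6 -1.7 102.5 | t 15.6 gap 85.3 F [ 0.4 -0.3  0. ]
```

```bash
python3 -m pendant '[[1,-5,-2,30,0.2],[1,0,0,40,0],[1,0,0,30,0],[1,0,0,0,0],[1,0,0,0,0],[0.4,0,0,0,0],[0.4,0,0,0,0],[0.4,0,0,0,0],[0.4,0,0,0,0],[0.4,0,0,0,0]]'
python3 -m pendant '[[0.4,0,0,-40,0],[0.4,0,0,-40,0],[0.4,0,0,-40,0],[0.4,0,0,-40,7.2],[0.4,0,0,-10,7.2],[0.4,0,0,0,7.5],[0.4,0,0,0,7.5],[0.4,0,0,0,7.5],[0.4,0,0,0,0],[0.4,0,0,0,0]]'
python3 -c "
from h import *
plan(648.8,-114,38,-141.5)"
```

```text
time: 16.6
tool_pos: [449.2, 292.2, 7.5]
tcp_rot: [-179.8, 0.1, -104.5]
ft_force: [-4.0, -3.3, 14.3]
finger_gap: 52.4
time: 17.6
tool_pos: [470.8, 229.1, 171.5]
tcp_rot: [175.8, 2.0, -136.0]
ft_force: [0.5, -0.3, 0.1]
finger_gap: 34.0
at [470.8 229.1 171.5] yaw -136.0 | turn 5.5 shift 74.3 -379.3 133.5 | t 17.6 gap 34.0 F [ 0.5 -0.3  0.1]
```

```bash
python3 -m pendant '[[1,0,0,0,-8],[1,0,0,0,-8],[1,0,0,0,-8],[1,0,0,0,-8],[1,0,0,-10,0],[1,0,0,-10,0]]'
python3 -c "
from h import *
im,d=optics.snapshot('side');m=masks(im)
for z in(12,36):print([b for b in blobs('side',m['cream']|m['white'],z,60) if 400<b[0]<720 and -400<b[1]<400])
plan(447,291.8,2,-104.6);print(r.sense()['tcp_rot'],r.sense()['joint_pos'].round(1))
cv2.imwrite('pics/s3.png',im)"
```

```text
time: 18.2
tool_pos: [470.4, 229.0, 191.5]
tcp_rot: [177.5, 3.9, -104.1]
ft_force: [0.3, -0.9, 0.1]
finger_gap: 85.0
[[681.6, -153.1, 80.8, 54.8, 110.4, [263.0, 206.0]], [443.7, 321.5, 128.9, 55.6, 164.5, [304.0, 379.0]]]
[[673.0, -131.6, 78.8, 53.4, 110.4, [263.0, 206.0]], [441.2, 331.1, 125.7, 54.2, 164.5, [304.0, 379.0]]]
at [471.7 229.1 193.9] yaw -104.1 | turn 0.5 shift -54.4 39.7 191.9 | t 18.2 gap 85.4 F [ 0.7 -0.   2.1]
[ 177.64142829    3.98248707 -104.05380167] [ 17.1  -3.7 100.7   4.7  83.  120.5]
```

View pics/s3.png

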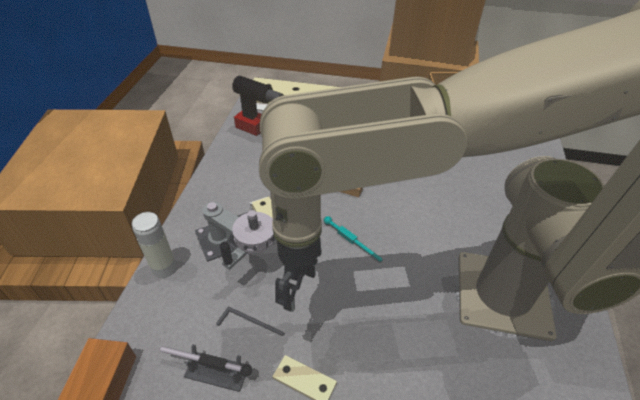

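The last turn would have driven joint 6 past its limit (my oversight), so the plate was dropped flat 29 mm away at (444,321), and the tool is left tilted 4.6°. I'll go to the opposite joint 6 side (needed anyway) and use that limit to take the tilt out.

```bash
A='[[1,0,0,0,-8.5],[1,0,0,0,-8.5],[1,0,0,0,-8.5],[1,0,0,0,-8.5],[1,0,0,0,-8.5],[1,0,0,0,-8.5],[1,0,0,0,-8.5],[1,0,0,0,-8.5],[1,0,0,0,-8.5],[1,0,0,0,-8.5]]' ; echo skip
python3 -m pendant '[[1,0,0,0,-8.5],[1,0,0,0,-8.5],[1,0,0,0,-8.5],[1,0,0,0,-8.5],[1,0,0,0,-8.5],[1,0,0,0,-8.5],[1,0,0,0,-8.5],[1,0,0,0,-8.5],[1,0,0,0,-8.5],[1,0,0,0,-8.5]]'
python3 -m pendant '[[1,0,0,0,-8.5],[1,0,0,0,-8.5],[1,0,0,0,-8.5],[1,0,0,0,-8.5],[1,0,0,0,-8.5],[1,0,0,0,-8.5],[1,0,0,0,-8.5],[1,0,0,0,-8.5],[1,0,0,0,-8.5],[1,0,0,0,-8.5]]'
python3 -m pendant '[[1,0,0,0,-8.5],[1,0,0,0,-8.5],[1,0,0,0,-8.5],[1,0,0,0,-8.5],[1,0,0,0,-8.5],[1,0,0,0,-8.5],[1,0,0,0,-8.5],[1,0,0,0,-8.5],[1,0,0,0,-8.5],[1,0,0,0,-8.5]]'
python3 -c "
from h import *
print(r.sense()['tcp_rot'],r.sense()['joint_pos'].round(1))"
```

```text
skip
time: 19.25
tool_pos: [471.1, 228.5, 191.5]
tcp_rot: [-176.3, 2.8, -18.6]
ft_force: [0.6, -0.2, 0.5]
finger_gap: 85.5
time: 20.25
tool_pos: [471.1, 228.5, 191.5]
tcp_rot: [-176.9, -3.5, 66.3]
ft_force: [0.5, -0.2, -0.3]
finger_gap: 85.5
time: 21.25
tool_pos: [471.1, 228.5, 191.5]
tcp_rot: [176.8, -3.4, 151.5]
ft_force: [0.4, -0.5, 1.3]
finger_gap: 85.1
[176.82318973  -3.37152909 151.45098837] [  17.    -3.6  100.9    4.7   82.8 -134.9]
```

```bash
python3 -m pendant '[[1,0,0,0,-8.5],[1,0,0,0,-8.5],[1,0,0,0,-8.5],[1,0,0,0,-5],[1,0,0,0,0],[1,0,0,0,0]]'
python3 -c "
from h import *
print(r.sense()['tcp_rot'],r.sense()['joint_pos'].round(1),Ro.from_euler('xyz',r.sense()['tcp_rot'],degrees=True).as_matrix()[:,2].round(3))"
```

```text
time: 21.85
tool_pos: [450.2, 276.4, 192.9]
tcp_rot: [178.8, -0.1, 177.2]
ft_force: [0.6, 0.3, -0.3]
finger_gap: 85.6
[ 1.78786604e+02 -7.77339687e-02  1.77196944e+02] [  25.2   -3.1  100.1    1.1   82.4 -152.1] [-0.     0.021 -1.   ]
```

```bash
python3 -m pendant '[[1,0,0,0,-4.2],[1,0,0,0,0],[1,0,0,0,0]]'
python3 -c "
from h import *
print(r.sense()['tcp_rot'],r.sense()['joint_pos'].round(1),Ro.from_euler('xyz',r.sense()['tcp_rot'],degrees=True).as_matrix()[:,2].round(3))
im,d=optics.snapshot('side');m=masks(im)
for z in(12,36):print([b for b in blobs('side',m['cream']|m['white'],z,60) if 400<b[0]<720 and -400<b[1]<400])
plan(443.7,320.5,60,74.5)"
```

```text
time: 22.15
tool_pos: [442.8, 290.1, 192.3]
tcp_rot: [179.8, 0.5, 179.9]
ft_force: [-0.0, 0.2, 0.1]
finger_gap: 85.3
[179.79573291   0.48045155 179.90514778] [  27.7   -2.8   99.9   -0.    82.4 -152.2] [ 0.008  0.004 -1.   ]
[[664.5, -144.5, 103.8, 57.4, 128.1, [266.0, 207.0]], [443.6, 321.3, 128.5, 55.9, 164.3, [304.0, 379.0]]]
[[656.3, -123.1, 101.2, 55.9, 128.1, [266.0, 207.0]], [441.0, 330.9, 125.3, 54.5, 164.3, [304.0, 379.0]]]
at [442.9 289.9 192.2] yaw 179.9 | turn 105.4 shift 29.7 -7.4 132.2 | t 22.2 gap 85.4 F [ 0.5 -0.1  0.4]
```

```bash
python3 -m pendant '[[1,0,0,0,8.5],[1,0,0,0,8.5],[1,0,0,0,8.5],[1,0,0,0,8.5],[1,0,0,0,8.5],[1,0,0,0,8.5],[1,0,0,0,8.5],[1,0,0,0,8.5],[1,0,0,0,8.5],[1,0,0,0,8.5]]'
python3 -m pendant '[[1,0,0,0,8.5],[1,0,0,0,8.5],[1,0,0,0,3.4],[1,30,-7,30,0],[1,0,0,40,0],[1,0,0,40,0],[1,0,0,40,0],[1,0,0,0,0],[1,0,0,0,0],[1,0,0,0,0]]'
python3 -c "
from h import *
print(r.sense()['tcp_rot'])
im,d=optics.snapshot('side');m=masks(im)
print([b for b in blobs('side',m['cream']|m['white'],12,60) if 400<b[0]<720 and -400<b[1]<400])
plan(443.7,320.5,0,74.4)"
```

```text
time: 23.2
tool_pos: [443.0, 289.7, 192.2]
tcp_rot: [179.5, -0.2, 94.5]
ft_force: [-0.1, 0.3, -0.7]
finger_gap: 84.9
time: 24.2
tool_pos: [446.9, 322.6, 45.2]
tcp_rot: [179.4, -0.5, 74.6]
ft_force: [0.4, 0.1, 0.4]
finger_gap: 85.5
[179.43541826  -0.48082987  74.56828804]
[[502.8, -188.9, 324.3, 10.2, 48.0, [320.0, 209.0]], [656.7, -137.4, 127.4, 58.7, 131.8, [268.0, 210.0]], [534.7, 4.3, 168.9, 65.9, 122.9, [297.0, 257.0]], [436.8, 40.6, 123.2, 10.8, 43.9, [331.0, 274.0]], [500.1, 306.5, 52.8, 11.1, 78.3, [280.0, 367.0]], [413.9, 344.1, 35.9, 30.7, 151.6, [313.0, 391.0]]]
at [447.1 322.8  45.5] yaw 74.6 | turn 0.2 shift -3.2 -2.7 45.5 | t 24.2 gap 85.7 F [0.4 0.2 0.1]
```

```bash
python3 -m pendant '[[1,-3,-3,30,0],[1,0,0,15,0],[1,0,0,0,0],[1,0,0,0,0],[0.4,0,0,0,0],[0.4,0,0,0,0],[0.4,0,0,0,0],[0.4,0,0,0,0],[0.4,0,0,0,0],[0.4,0,0,0,0]]'
python3 -m pendant '[[0.4,0,0,-30,0],[0.4,0,0,-30,0],[0.4,0,0,-40,0],[0.4,0,0,-40,0],[0.4,0,0,-30,0],[0.4,0,0,0,0],[0.4,0,0,0,0],[0.4,0,0,0,0]]'
python3 -c "
from h import *
plan(648.8,-114,38,38.5)
im,d=optics.snapshot('side');cv2.imwrite('pics/s4.png',im)
"
```

```text
time: 25.25
tool_pos: [442.6, 320.6, -1.2]
tcp_rot: [179.5, -0.4, 74.6]
ft_force: [-1.4, -1.1, 6.4]
finger_gap: 54.6
time: 26.05
tool_pos: [439.1, 318.7, 165.3]
tcp_rot: [179.7, -0.2, 74.6]
ft_force: [-0.8, 0.1, -3.3]
finger_gap: 54.7
at [439.1 318.7 165.3] yaw 74.6 | turn 36.1 shift -105.3 469.2 127.3 | t 26.1 gap 54.7 F [-0.8  0.1 -3.3]
```

View pics/s4.png

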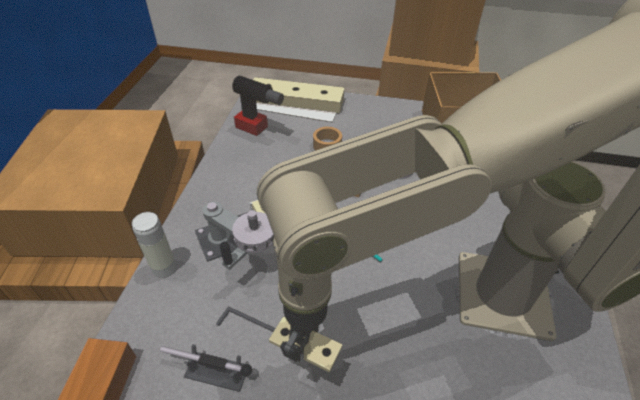

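```bash
python3 -m pendant '[[0.4,0,0,-10,8.5],[0.4,0,0,0,8.5],[0.4,0,0,0,8.5],[0.4,0,0,0,8.5],[0.4,-40,0,0,2],[0.4,-40,20,0,0],[0.4,-40,20,0,0],[0.4,-40,20,0,0],[0.4,0,48,0,0],[0.4,0,48,0,0]]'
python3 -m pendant '[[0.4,0,48,0,0],[0.4,0,48,0,0],[0.4,0,48,0,0],[0.4,0,48,0,0],[0.4,0,48,0,0],[0.4,20,40,0,0],[0.4,35,32,0,0],[0.4,0,0,20,0],[0.4,0,0,40,0],[0.4,0,0,20,0]]'
python3 -m pendant '[[0.4,0,0,0,0],[0.4,0,0,0,0]]'
python3 -c "
from h import *
plan(648.8,-114,38,38.5)"
```

```text
time: 27.1
tool_pos: [411.9, 95.2, 175.0]
tcp_rot: [179.9, -0.5, 38.7]
ft_force: [0.7, 1.6, -2.6]
finger_gap: 54.6
time: 28.1
tool_pos: [648.8, -112.0, 90.8]
tcp_rot: [-179.8, -0.2, 38.6]
ft_force: [-0.8, 0.3, -3.3]
finger_gap: 54.7
time: 28.3
tool_pos: [650.7, -112.4, 96.1]
tcp_rot: [180.0, -0.4, 38.6]
ft_force: [0.4, 0.4, -2.0]
finger_gap: 54.8
at [ 650.7 -112.4   96.1] yaw 38.6 | turn 0.1 shift -2.5 0.1 58.1 | t 28.3 gap 54.8 F [ 0.4  0.4 -2. ]
```

```bash
python3 -m pendant '[[0.4,-2,0,30,0],[0.4,0,0,20,0],[0.4,0,0,9,0],[0.4,0,0,0,0],[1,0,0,0,0],[1,0,0,0,0],[1,0,0,0,0],[1,0,0,-40,0],[1,0,0,-40,0],[1,0,0,-40,-8]]'
python3 -m pendant '[[1,0,0,0,-8],[1,0,0,0,-8],[1,0,0,0,-8],[1,0,0,0,-8],[1,0,0,0,0],[1,0,0,0,0]]'
python3 -c "
from h import *
plan(456.8,-293,60,78.8)"
```

```text
time: 29.3
tool_pos: [649.7, -114.1, 160.7]
tcp_rot: [179.8, -0.5, 46.7]
ft_force: [1.5, -0.7, -0.3]
finger_gap: 85.3
time: 29.9
tool_pos: [649.9, -114.2, 159.2]
tcp_rot: [179.5, -0.3, 78.4]
ft_force: [0.4, 0.1, -0.6]
finger_gap: 85.0
at [ 649.9 -114.2  159.2] yaw 78.4 | turn -0.4 shift -212.9 -154.7 99.2 | t 29.9 gap 85.0 F [ 0.4  0.1 -0.6]
```

```bash
python3 -m pendant '[[1,-35,-26,0,-0.4],[1,-35,-26,0,0],[1,-36,-26,0,0],[1,-36,-26,0,0],[1,-36,-26,0,0],[1,-35,-25,0,0],[1,0,0,30,0],[1,0,0,20,0],[1,0,0,0,0],[1,0,0,0,0]]'
python3 -c "
from h import *
for n in('top','side'):
    im,d=optics.snapshot(n);m=masks(im);cv2.imwrite(f'pics/{n}5.png',im)
    print(n,[b for b in blobs(n,m['cream']|m['white'],48,60) if 550<b[0]<720 and -200<b[1]<10],[b for b in blobs(n,m['wood'],36,60) if 400<b[0]<520 and -400<b[1]<-200])
plan(456.8,-293,0,78.8)
im=cv2.imread('pics/top5.png');im2=cv2.imread('pics/side5.png')
a=cv2.resize(im[100:230,250:450],None,fx=3,fy=3);b=cv2.resize(im2[150:280,190:390],None,fx=3,fy=3)
cv2.imwrite('pics/c5.png',cv2.resize(np.vstack([a,b]),None,fx=.75,fy=.75))
"
```

```text
time: 30.9
tool_pos: [457.1, -293.2, 106.7]
tcp_rot: [179.6, -0.3, 78.9]
ft_force: [-0.3, 1.2, 0.7]
finger_gap: 85.3
top [[645.7, -111.4, 158.6, 57.6, 128.8, [351.0, 159.0]]] [[416.3, -287.2, 32.1, 26.3, 88.2, [413.0, 237.0]]]
side [[651.2, -113.5, 130.4, 56.5, 128.3, [267.0, 207.0]]] [[456.8, -286.8, 108.3, 44.2, 169.2, [344.0, 181.0]]]
at [ 458.2 -293.7  107.9] yaw 79.0 | turn 0.2 shift 0.4 -1.5 107.9 | t 31.0 gap 85.4 F [ 1.1 -0.1  0.2]
```

View pics/c5.png

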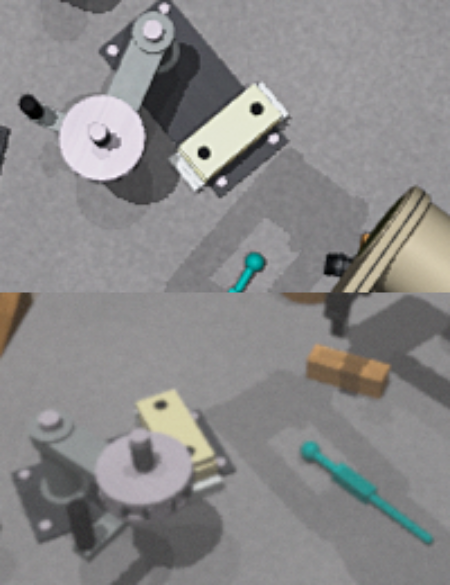

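Stack square on the bed. Now the packer.

```bash
python3 -m pendant '[[1,0,-1,40,0.2],[1,0,0,40,0],[1,0,0,20,0],[1,0,0,0,0],[0.2,0,0,0,0],[0.2,0,0,0,0],[0.2,0,0,0,0],[0.2,0,0,0,0],[0.2,0,0,0,0],[0.2,0,0,0,0]]'
python3 -m pendant '[[0.2,0,0,-40,0],[0.2,0,0,-40,0],[0.2,0,0,-40,8],[0.2,0,0,-20,8],[0.2,0,0,0,8],[0.2,0,0,0,8],[0.2,0,0,0,8],[0.2,0,0,0,0],[0.2,0,0,0,0],[0.2,0,0,0,0]]'
python3 -c "
from h import *
plan(649.5,-113.5,57,38.5)"
```

```text
time: 32.0
tool_pos: [458.4, -293.8, 8.3]
tcp_rot: [179.4, -0.2, 78.8]
ft_force: [-0.1, 0.8, 6.8]
finger_gap: 35.4
time: 33.0
tool_pos: [455.8, -293.2, 146.4]
tcp_rot: [179.8, -0.5, 39.0]
ft_force: [0.3, -0.2, -0.1]
finger_gap: 35.2
at [ 455.8 -293.2  146.4] yaw 39.0 | turn 0.5 shift 263.5 -20.1 89.4 | t 33.0 gap 35.2 F [ 0.3 -0.2 -0.1]
```

```bash
python3 -m pendant '[[0.2,44,-4,0,0.5],[0.2,44,-4,0,0],[0.2,44,-4,0,0],[0.2,44,-4,0,0],[0.2,44,-4,0,0],[0.2,43,0,0,0],[0.2,0,0,30,0],[0.2,0,0,20,0],[0.2,0,0,0,0],[0.2,0,0,0,0]]'
python3 -c "
from h import *
plan(649.5,-113.5,57,38.5)"
```

```text
time: 34.0
tool_pos: [649.5, -114.0, 98.3]
tcp_rot: [179.9, -0.4, 38.4]
ft_force: [-0.3, -0.3, 0.4]
finger_gap: 35.2
at [ 649.5 -114.    98.3] yaw 38.4 | turn -0.1 shift 0.3 -0.4 41.3 | t 34.0 gap 35.2 F [-0.3 -0.3  0.4]
```

```bash
python3 -m pendant '[[0.2,0,0,30,0],[0.2,0,0,9,0],[0.2,0,0,3,0],[0.2,0,0,0,0],[1,0,0,0,0],[1,0,0,0,0],[1,0,0,0,0],[1,0,0,-40,0],[1,0,0,-40,0],[1,-10,0,-40,0]]'
python3 -m pendant '[[1,-40,0,-10,0],[1,-40,0,0,0],[1,-40,0,0,0],[1,-40,0,0,0],[1,-40,0,0,0]]'
python3 -c "
from h import *
for n in('top','side'):
    im,d=optics.snapshot(n);m=masks(im);cv2.imwrite(f'pics/{n}6.png',im)
    print(n,[b for b in blobs(n,m['cream']|m['white'],48,60) if 550<b[0]<720 and -200<b[1]<10],[b for b in blobs(n,m['wood'],84,60) if 550<b[0]<720 and -200<b[1]<10])
im=cv2.imread('pics/top6.png');im2=cv2.imread('pics/side6.png')
sm=(im.max(2)<40);sm[:,:240]=0;sm[:,285:]=0;sm[:125]=0;sm[165:]=0
v,u=np.nonzero(sm);print(u.min(),u.max(),v.min(),v.max())
a=cv2.resize(im[100:230,240:440],None,fx=3,fy=3);b=cv2.resize(im2[150:280,190:390],None,fx=3,fy=3)
cv2.imwrite('pics/c6.png',cv2.resize(np.vstack([a,b]),None,fx=.75,fy=.75))
for n,uv in(('top',(261.5,146)),):print(on_plane(n,uv,184).round(1))
bx=np.array([649.5,-113.5]);ex=np.array([np.cos(np.radians(38.4)),np.sin(np.radians(38.4))]);ey=np.array([-ex[1],ex[0]]);P=bx+150*ex;print('post',P,on_plane('top',(317.5,112),137))
for th in(1.1,1.06,1.0,.8,.5,0):
    a=np.arctan2(95,-150)-th;b=np.pi-th
    print(th,(P+np.hypot(95,150)*(np.cos(a)*ex+np.sin(a)*ey)).round(1),(P+150*(np.cos(b)*ex+np.sin(b)*ey)).round(1))
plan(649,54,160,38)
"
```

```text
time: 35.0
tool_pos: [641.6, -119.8, 177.8]
tcp_rot: [179.9, -0.5, 38.4]
ft_force: [-0.1, -0.8, 1.1]
finger_gap: 85.4
time: 35.5
tool_pos: [483.3, -245.3, 185.1]
tcp_rot: [179.8, -0.5, 38.3]
ft_force: [-0.4, -1.0, -0.7]
finger_gap: 85.8
top [[646.4, -111.2, 158.8, 57.4, 128.2, [348.0, 160.0]]] [[649.2, -113.5, 110.0, 36.8, 127.2, [352.0, 156.0]]]
side [] [[649.4, -108.8, 110.2, 36.9, 129.3, [266.0, 202.0]]]
242 268 143 163
[[668.2 129.5 184. ]]
post [767.0540186  -20.32783296] [[768.19613103 -20.69576506 137.        ]]
1.1 [670.3 128.5] [630.7  42.2]
1.06 [664.4 124.5] [628.3  36.7]
1.0 [655.9 118.1] [625.1  28.2]
0.8 [630.6  93.3] [618.3  -0.9]
0.5 [603.1  47.9] [619.2 -45.7]
0 [590.5 -39. ] [ 649.5 -113.5]
at [ 481.4 -247.3  185. ] yaw 38.1 | turn 0.1 shift 317.5 -134.2 25.0 | t 35.6 gap 85.1 F [ 0.9  0.1 -0.5]
```

View pics/c6.png

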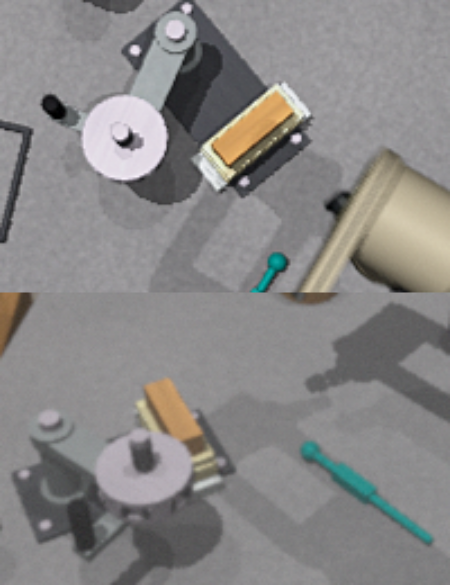

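Packer lies square on top; handle top at ≈ (668,130), θ ≈ 1.09. Move above the handle.

```bash
python3 -m pendant '[[1,0,0,-40,3],[1,0,0,-25,0],[1,0,0,0,0],[1,0,0,0,0]]'
python3 -c "
from h import *
plan(668,129,245,35.2)"
```

```text
time: 36.0
tool_pos: [484.6, -244.8, 250.6]
tcp_rot: [179.8, -0.6, 35.3]
ft_force: [-0.7, 0.6, -1.7]
finger_gap: 85.2
at [ 484.6 -244.8  250.6] yaw 35.3 | turn 0.1 shift 365.3 -199.7 5.6 | t 36.0 gap 85.2 F [-0.7  0.6 -1.7]
```

```bash
python3 -m pendant '[[1,40,-22,0,0],[1,40,-22,0,0],[1,40,-22,0,0],[1,40,-22,0,0],[1,41,-22,0,0],[1,41,-22,0,0],[1,41,-22,0,0],[1,41,-23,0,0],[1,41,-23,0,0],[1,0,0,0,0]]'
python3 -m pendant '[[1,0,0,20,0],[1,0,0,20,0],[1,0,0,0,0]]'
python3 -c "
from h import *
plan(668,129,160,35.2)
im,d=optics.snapshot('side');cv2.imwrite('pics/c7.png',cv2.resize(im[130:300,180:380],None,fx=3,fy=3))"
```

```text
time: 37.0
tool_pos: [665.8, 135.6, 248.5]
tcp_rot: [-179.9, -0.3, 35.7]
ft_force: [-0.3, 0.7, -0.6]
finger_gap: 85.6
time: 37.3
tool_pos: [663.6, 129.5, 206.6]
tcp_rot: [-179.9, -0.1, 35.4]
ft_force: [-0.6, -0.3, -0.3]
finger_gap: 85.6
at [663.6 129.5 206.6] yaw 35.4 | turn 0.2 shift 3.3 3.0 46.6 | t 37.3 gap 85.6 F [-0.6 -0.3 -0.3]
```

View pics/c7.png

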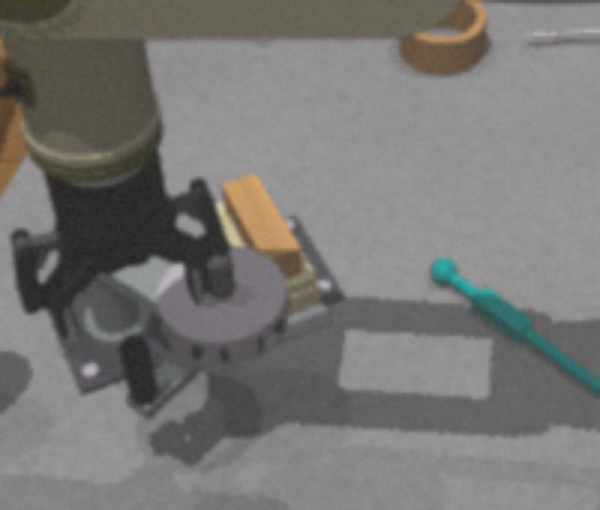

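```bash
python3 -c "
from h import *
print(on_plane('side',(224.3,244.3),184),on_plane('side',(228,263),120))
q=proj('side',[[663.6,129.5,206.6],[668,129,184],[663.6+34,129.5+24,218],[663.6-34,129.5-24,218]]);print((q-[180,130])*3)"
```

```text
[[669.04503234 130.75275578 184.        ]] [[667.93683432 135.45172458 120.        ]]
[[136.03636393 323.6087579 ]
 [135.018577   341.34717092]
 [ 77.95280384 330.96253337]
 [188.39536084 296.78688471]]
```

```bash
python3 -m pendant '[[1,4,3,15,0],[1,0,0,20,0],[1,0,0,11,0],[1,0,0,0,0],[0.1,0,0,0,0],[0.1,0,0,0,0],[0.1,0,0,0,0],[0.1,0,0,0,0],[0.1,0,0,0,0],[0.1,0,0,0,0]]' 40
python3 -c "
from h import *
plan(669,130,160,35.2)"
```

```text
time: 38.35
tool_pos: [672.1, 129.7, 167.4]
tcp_rot: [179.9, -0.6, 35.3]
ft_force: [-0.5, -0.5, 4.7]
finger_gap: 20.0
at [672.1 129.7 167.4] yaw 35.3 | turn 0.1 shift -2.4 -2.1 7.4 | t 38.4 gap 20.0 F [-0.5 -0.5  4.7]
```

```bash
python3 -m pendant '[[0.1,-19.5,1.1,0,-6.3],[0.1,-19.5,1.1,0,-6.3],[0.1,-19.5,1.1,0,-6.3],[0.1,-19.5,1.1,0,-6.3],[0.1,-19.5,1.1,0,-6.3],[0.1,0,0,0,0]]' 40
python3 -c "
from h import *
plan(603,47.9,160,67)
s=r.sense();print(s['ft_force'],s['tool_pos'],np.hypot(*(s['tool_pos'][:2]-np.array([767.5,-20.5]))))"
```

```text
time: 38.95
tool_pos: [607.1, 55.9, 167.3]
tcp_rot: [-179.9, -0.4, 67.1]
ft_force: [-25.7, 10.4, 21.3]
finger_gap: 20.2
at [607.1  55.9 167.3] yaw 67.1 | turn 0.1 shift -8.9 -0.6 7.3 | t 39.0 gap 20.2 F [-25.7  10.4  21.3]
[-25.71735852  10.39405158  21.28390381] [607.06119614  55.85812724 167.2935682 ] 177.68278864142212
```

```bash
python3 -m pendant '[[0.1,-15,-1.5,0,-5],[0.1,-15,0,0,-5],[0.1,-15,0.6,0,-5],[0.1,-15,0.6,0,-5],[0.1,-15,0.6,0,-5],[0.1,0,0,0,0],[0.1,0,0,0,0]]' 40
python3 -c "
from h import *
plan(590.5,-39,160,98)
s=r.sense();t=s['tool_pos'][:2]-np.array([767.5,-20.5]);print(np.hypot(*t),'theta',(np.degrees(np.arctan2(95,-150))+38.4-np.degrees(np.arctan2(t[1],t[0])))%360)"
```

```text
time: 39.65
tool_pos: [590.2, -18.5, 167.2]
tcp_rot: [-179.9, -0.1, 91.8]
ft_force: [-34.8, -1.4, 30.1]
finger_gap: 20.1
at [590.2 -18.5 167.2] yaw 91.8 | turn -6.2 shift -20.3 -2.6 7.2 | t 39.6 gap 20.1 F [-34.8  -1.4  30.1]
177.29710094502423 theta 6.697610925109842
```

```bash
python3 -m pendant '[[0.1,0,-3,-5,0],[0.1,-10,0,0,-3.2],[0.1,-10,0,0,-3.2],[0.1,-2,0,0,0],[0.1,0,0,0,0],[0.1,0,0,0,0]]' 40
python3 -c "
from h import *
plan(590.5,-39,160,98)
s=r.sense();t=s['tool_pos'][:2]-np.array([767.5,-20.5]);print(np.hypot(*t),'theta',(np.degrees(np.arctan2(95,-150))+38.4-np.degrees(np.arctan2(t[1],t[0])))%360)"
```

```text
time: 40.25
tool_pos: [590.9, -37.5, 167.5]
tcp_rot: [179.8, -0.4, 98.3]
ft_force: [-2.4, 7.8, -7.2]
finger_gap: 20.3
at [590.9 -37.5 167.5] yaw 98.3 | turn 0.3 shift -1.4 -0.6 7.5 | t 40.2 gap 20.3 F [-2.4  7.8 -7.2]
177.38711080741106 theta 0.5381299766104917
```

```bash
python3 -m pendant '[[0.1,-3,0,0,0],[0.1,-3,0,0,0],[0.1,0,0,0,0],[0.1,0,0,0,0]]' 40
python3 -c "
from h import *
s=r.sense();t=s['tool_pos'][:2]-np.array([767.5,-20.5]);print(s['ft_force'],np.hypot(*t),'theta',(np.degrees(np.arctan2(95,-150))+38.4-np.degrees(np.arctan2(t[1],t[0])))%360)"
```

```text
time: 40.65
tool_pos: [590.9, -37.8, 167.5]
tcp_rot: [179.9, -0.9, 98.4]
ft_force: [-7.8, 30.9, -1.9]
finger_gap: 20.1
[-7.76789852 30.92802174 -1.90393998] 177.40460008499346 theta 0.4449887863618187
```

Arm on its stop (31 N, no more motion). Release, lift, look.

```bash
python3 -m pendant '[[1,0,0,0,0],[1,0,0,0,0],[1,0,0,0,0],[1,0,0,-40,0],[1,0,0,-40,0],[1,-10,40,0,0],[1,-45,0,0,0],[1,-45,0,0,0],[1,-45,0,0,0],[1,0,0,0,0]]'
python3 -m pendant '[[1,-45,0,0,0],[1,-45,0,0,0],[1,-20,-40,0,0],[1,0,-45,0,0],[1,0,-45,0,0],[1,0,0,0,0]]'
python3 -c "
from h import *
for n in('top','side'):
    im,d=optics.snapshot(n);cv2.imwrite(f'pics/{n}8.png',im)
im=cv2.imread('pics/top8.png');im2=cv2.imread('pics/side8.png')
a=cv2.resize(im[90:220,180:420],None,fx=3.3,fy=3.3,interpolation=cv2.INTER_CUBIC)
b=cv2.resize(im2[170:250,210:330],None,fx=6.6,fy=6.6,interpolation=cv2.INTER_CUBIC)[:171*1]
b=cv2.resize(im2[175:240,220:320],None,fx=6.6,fy=6.6,interpolation=cv2.INTER_CUBIC)
cv2.imwrite('pics/c8.png',a);cv2.imwrite('pics/c8s.png',b)
s=r.sense();print(s['tool_pos'],s['tcp_rot'])"
```

```text
time: 41.65
tool_pos: [653.3, -190.5, 249.9]
tcp_rot: [179.5, 0.0, 97.9]
ft_force: [0.5, -0.3, -0.2]
finger_gap: 85.5
time: 42.25
tool_pos: [535.3, -312.1, 247.2]
tcp_rot: [179.8, -0.2, 98.0]
ft_force: [-0.5, -0.6, -1.0]
finger_gap: 85.4
[ 539.84093363 -311.79903391  249.40282811] [ 1.79461583e+02 -8.99838009e-02  9.80992872e+01]
```

View pics/c8s.png

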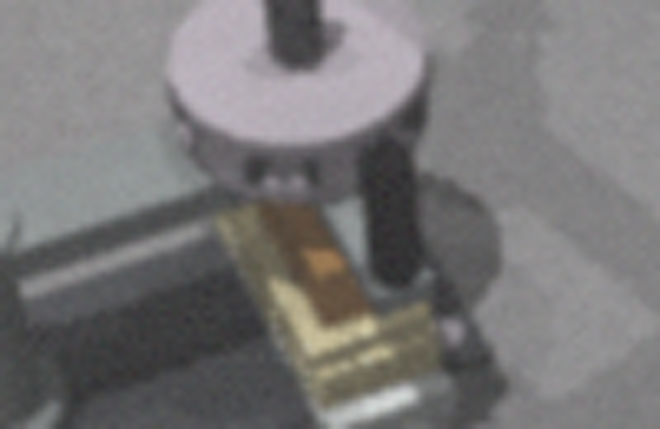

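View pics/c8.png

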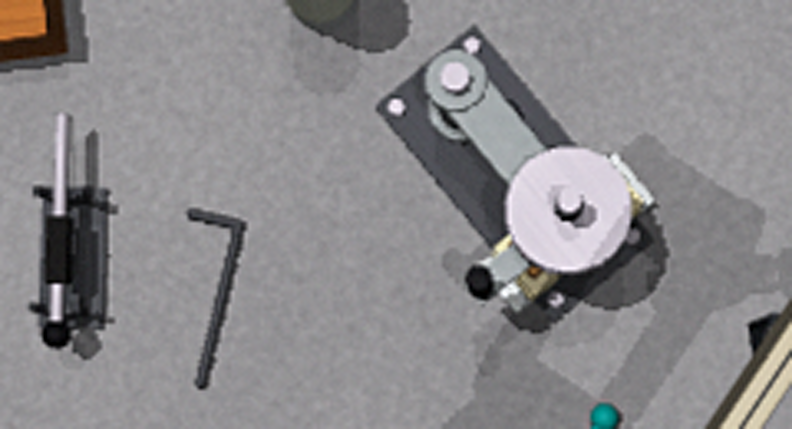

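```bash
cat > prof.py <<'E'
from h import *
def prof(f,c,off,c_off=0):
    g=cv2.cvtColor(cv2.imread(f),cv2.COLOR_BGR2GRAY).astype(np.float32);ph=np.arange(40,184,3.)
    res=[]
    for z in(136,139.5,143):
        a=np.radians(ph);q=proj('side',np.c_[c[0]+52*np.cos(a),c[1]+52*np.sin(a),np.full(len(a),z)]).astype(np.float32)
        res.append(cv2.remap(g,q[None,:,0],q[None,:,1],cv2.INTER_LINEAR)[0])
    return ph+off,np.mean(res,0)
if __name__=='__main__':
    for f,c,off in(('pics/side8.png',(649.5,-113.5),0),('pics/side0.png',(630.2,41.5),62.7)):
        p,b=prof(f,c,off);print(f);print(' '.join('%d:%d'%(x,y) for x,y in zip(p,b)))
E
python3 prof.py
```

```text
pics/side8.png
40:113 43:118 46:120 49:114 52:101 55:94 58:95 61:99 64:101 67:101 70:101 73:102 76:101 79:97 82:84 85:70 88:64 91:72 94:85 97:90 100:89 103:93 106:92 109:78 112:66 115:76 118:87 121:90 124:90 127:91 130:87 133:74 136:66 139:63 142:62 145:59 148:60 151:67 154:75 157:78 160:73 163:66 166:64 169:63 172:65 175:68 178:78 181:86
pics/side0.png
102:115 105:110 108:106 111:102 114:97 117:96 120:98 123:96 126:96 129:96 132:99 135:98 138:91 141:75 144:68 147:66 150:75 153:86 156:91 159:90 162:87 165:77 168:68 171:76 174:93 177:93 180:92 183:91 186:88 189:91 192:92 195:90 198:87 201:74 204:69 207:82 210:87 213:88 216:84 219:73 222:65 225:63 228:64 231:70 234:80 237:95 240:104 243:109
```

```bash
python3 -c "
from h import *
ims=np.mean([optics.snapshot('side')[0].astype(float) for _ in range(8)],0)
d=np.mean([optics.snapshot('side')[1] for _ in range(8)],0);np.save('pics/d9.npy',d)
cv2.imwrite('pics/side9.png',ims.astype(np.uint8))
a=np.clip(ims*1.5,0,255).astype(np.uint8)[178:208,240:292];a=cv2.resize(a,None,fx=15,fy=15,interpolation=cv2.INTER_CUBIC)
b=cv2.imread('pics/side0.png');b=np.clip(b*1.5,0,255).astype(np.uint8)
b=cv2.resize(b[222:252,228:280],None,fx=15,fy=15,interpolation=cv2.INTER_CUBIC)
cv2.imwrite('pics/c9.png',cv2.resize(np.vstack([a,b]),None,fx=.66,fy=.66))
from prof import prof
p,b=prof('pics/side9.png',(649.5,-113.5),0);print(' '.join('%d:%d'%(x,y) for x,y in zip(p,b)))
C=cloud('side',d)
for ph in range(40,184,4):
    a=np.radians(ph);u,v=proj('side',[[649.5+52*np.cos(a),-113.5+52*np.sin(a),139.5]])[0].round().astype(int);P=C[v,u];print(ph,round(float(np.hypot(P[0]-649.5,P[1]+113.5))),P[2].round(),end=' | ')
"
```

```text
40:113 43:117 46:119 49:114 52:101 55:95 58:95 61:99 64:101 67:101 70:100 73:100 76:100 79:96 82:84 85:70 88:64 91:72 94:85 97:89 100:88 103:92 106:91 109:77 112:67 115:74 118:87 121:90 124:90 127:90 130:87 133:75 136:65 139:63 142:63 145:62 148:61 151:67 154:75 157:77 160:72 163:66 166:63 169:62 172:65 175:68 178:77 181:86
40 50 131.0 | 44 51 131.0 | 48 49 130.0 | 52 54 145.0 | 56 53 143.0 | 60 52 137.0 | 64 53 141.0 | 68 53 139.0 | 72 53 143.0 | 76 54 142.0 | 80 53 142.0 | 84 53 139.0 | 88 52 139.0 | 92 43 131.0 | 96 42 130.0 | 100 42 130.0 | 104 41 130.0 | 108 42 131.0 | 112 54 142.0 | 116 55 142.0 | 120 54 140.0 | 124 54 143.0 | 128 54 141.0 | 132 53 142.0 | 136 94 183.0 | 140 91 183.0 | 144 93 183.0 | 148 90 183.0 | 152 46 131.0 | 156 47 130.0 | 160 49 132.0 | 164 49 135.0 | 168 52 141.0 | 172 54 141.0 | 176 54 146.0 | 180 53 147.0 |
```

View pics/c9.png

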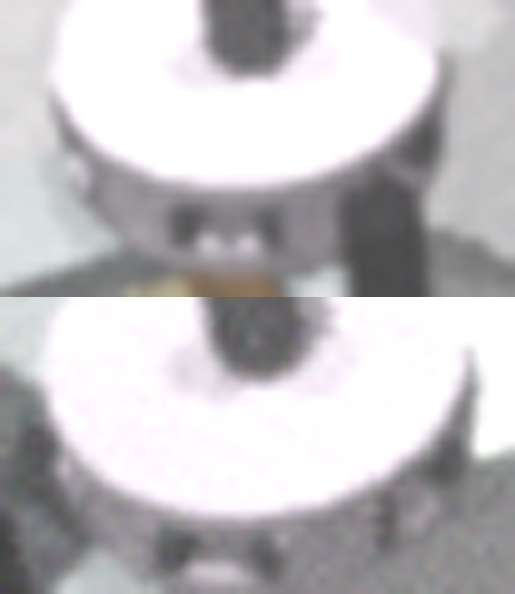

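Depth shows a hole (floor set back) centred at azimuth 100°, so holes at 40/100/160/220/…°. Now measure the bar and path.

```bash
python3 -m pendant '[[1,0,0,0,8.5],[1,0,0,0,8.5],[1,0,0,0,8.5],[1,0,0,0,8.5],[1,0,0,0,8.5],[1,0,0,0,8.5],[1,0,0,0,8.5],[1,0,0,0,8.5],[1,0,0,0,8.5],[1,0,0,0,8.5]]'
python3 -m pendant '[[1,0,0,0,8.5],[1,0,0,0,8.5],[1,0,0,0,8.5],[1,0,0,0,8.5],[1,0,0,0,8.5],[1,0,0,0,8.5],[1,0,0,0,8.5],[1,0,0,0,8.5],[1,0,0,0,8.5],[1,0,0,0,8.5]]'
python3 -c "
from h import *
im=np.mean([optics.snapshot('top')[0].astype(float) for _ in range(4)],0)
cv2.imwrite('pics/top10.png',im.astype(np.uint8));d=optics.snapshot('top')[1];C=cloud('top',d)
g=im.mean(2)
# bar axis: bright/dark column profile per row
for v in range(122,198,4):
    print(v,' '.join('%d'%x for x in g[v,190:212]))
P=C[120:200,185:215].reshape(-1,3);Q=P[(P[:,2]>42)&(P[:,2]<70)]
print(len(Q));vx,vy,x0,y0=cv2.fitLine(Q[:,:2].astype(np.float32),cv2.DIST_HUBER,0,1,1)[:,0];print('line yaw',np.degrees(np.arctan2(vy,vx)),x0,y0,(Q[:,0].min(),Q[:,0].max()))
print('tip,sleeve,ball',on_plane('top',[(199.1,125.8),(197.9,165.5),(196.7,190.9)],52).round(1))
s=optics.snapshot('side');print([(np.round(o['at'],1).tolist(),round(o['score'],2)) for o in optics.search_frame('side','bar_mid')])
plan(640,340,200,-90)"
```

```text
time: 44.15
tool_pos: [540.7, -311.2, 248.9]
tcp_rot: [-179.9, -0.5, 12.9]
ft_force: [0.6, -0.1, -0.1]
finger_gap: 85.1
time: 45.15
tool_pos: [540.7, -311.2, 248.9]
tcp_rot: [-179.5, 0.0, -72.1]
ft_force: [0.4, -0.6, -0.1]
finger_gap: 85.3
122 150 150 148 148 145 150 148 150 153 155 151 148 147 150 154 155 153 155 156 151 150 157
126 149 152 154 155 157 155 151 180 218 178 109 87 139 157 151 149 148 152 155 155 155 154
130 147 148 154 155 151 150 164 198 216 165 108 108 144 163 161 163 148 92 82 116 155 145
134 155 152 157 156 153 146 158 202 223 155 98 109 126 142 148 133 76 86 82 107 161 152
138 154 155 152 145 146 144 141 206 224 144 97 135 121 139 142 129 81 89 84 110 161 155
142 157 154 151 151 155 147 149 206 221 140 86 134 125 148 148 134 80 85 81 105 162 154
146 102 94 88 111 117 118 156 209 216 134 73 111 109 119 112 90 53 57 72 107 148 145
150 153 163 143 62 25 25 121 214 204 133 29 20 27 12 18 15 14 33 61 67 94 75
154 154 152 124 77 81 101 173 229 210 135 50 64 78 76 33 35 35 49 87 87 82 70
158 156 155 134 70 28 24 27 26 28 25 15 12 48 68 34 43 40 54 89 87 84 68
162 156 14
[... 301 characters left out ...]
15 224 139 57 60 55 28 32 34 37 43 43 40 52 82 54
182 52 46 26 37 64 140 213 208 130 47 70 60 65 63 24 29 44 55 90 85 80 54
186 160 125 77 77 89 162 234 218 139 26 17 17 21 28 29 29 31 35 39 38 32 43
190 156 146 93 2 16 26 28 21 15 10 7 58 132 132 68 71 73 74 95 147 147 147
194 161 156 160 137 41 0 0 0 0 9 91 142 70 71 73 77 86 86 86 80 99 153
466
line yaw -1.3850656 652.8938 337.7536 (np.float64(551.6570841344906), np.float64(762.3544614442694))
tip,sleeve,ball [[756.5 334.7  52. ]
 [638.2 338.7  52. ]
 [563.2 342.5  52. ]]
[([638.2, 344.4, 53.9], 0.62), ([411.2, -96.3, 13.9], 0.55)]
at [ 540.7 -311.1  248.9] yaw -71.6 | turn 18.4 shift -651.1 -99.3 48.9 | t 45.5 gap 85.6 F [-0.4 -0.2  0.5]
```

```bash
python3 -c "
from h import *
w=on_plane('top',[(198.3,130),(196.4,186)],56);print(w,np.degrees(np.arctan2(*(w[0]-w[1])[[1,0]])))
print(on_plane('top',[(196.8,166.5)],60))
w=on_plane('top',[(196.8,162),(196.4,174)],60)
plan(638,341.5,200,-92)
plan(638,341.5,250,-92,(538.0,-311,249,-92))"; python3 -m pendant '[[1,0,0,0,8.5],[1,0,0,0,8.5],[1,0,0,0,3],[1,0,0,0,0]]'
```

```text
[[743.12121755 335.98392377  56.        ]
 [577.23956597 342.22645732  56.        ]] -2.155163762665854
[[634.19270612 339.69652179  60.        ]]
at [ 540.7 -311.1  248.9] yaw -71.6 | turn 20.4 shift -655.6 -74.5 48.9 | t 45.5 gap 85.6 F [-0.4 -0.2  0.5]
at [ 538. -311.  249.] yaw -92 | turn 0.0 shift -655.6 -77.2 -1.0 | t 45.5 gap 85.6 F [-0.4 -0.2  0.5]
time: 45.9
tool_pos: [540.7, -311.1, 248.9]
tcp_rot: [-179.5, 0.2, -91.7]
ft_force: [0.3, 0.0, 0.2]
finger_gap: 85.1
```

```bash
python3 -m pendant '[[1,-44,-5,0,0],[1,-44,-5,0,0],[1,-44,-5,0,0],[1,-44,-5,0,0],[1,-44,-5,0,0],[1,-44,-5,0,0],[1,-44,-5,0,0],[1,-44,-5,0,0],[1,-44,-5,0,0],[1,-44,-5,0,0]]'
python3 -m pendant '[[1,-44,-5,20,0],[1,-44,-5,20,0],[1,-44,-5,20,0],[1,-44,-5,20,0],[1,-38,-5,20,0],[1,0,0,0,0],[1,0,0,0,0],[1,0,0,0,0]]'
python3 -c "
from h import *
plan(636,340.3,45,-92.2)
im=optics.snapshot('side')[0];cv2.imwrite('pics/c11.png',cv2.resize(im[250:400,120:300],None,fx=3,fy=3))"
```

```text
time: 46.9
tool_pos: [604.3, 128.9, 251.1]
tcp_rot: [-179.5, 0.2, -91.6]
ft_force: [0.9, -0.2, 0.9]
finger_gap: 84.8
time: 47.7
tool_pos: [637.3, 339.9, 152.8]
tcp_rot: [-179.5, 0.2, -91.7]
ft_force: [0.7, -0.5, 0.9]
finger_gap: 85.5
at [637.3 339.9 152.8] yaw -91.7 | turn 0.5 shift -0.4 1.3 107.8 | t 47.7 gap 85.5 F [ 0.7 -0.5  0.9]
```

View pics/c11.png

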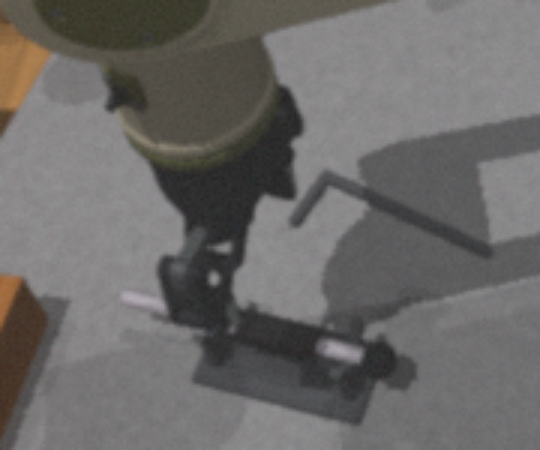

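```bash
python3 -m pendant '[[1,0,1,40,0.5],[1,0,0,40,0],[1,0,0,38,0],[1,0,0,0,0],[1,0,0,0,0],[0.1,0,0,0,0],[0.1,0,0,0,0],[0.1,0,0,0,0],[0.1,0,0,0,0],[0.1,0,0,0,0]]' 60
python3 -m pendant '[[0.1,0,0,0,0],[0.1,0,0,0,0]]' 100
python3 -c "
from h import *
plan(636,340.3,34,-92.2);print(r.sense()['tcp_rot'])"
```

```text
time: 48.75
tool_pos: [637.3, 341.3, 35.1]
tcp_rot: [-179.5, 0.2, -92.3]
ft_force: [-0.4, -0.1, 3.0]
finger_gap: 18.8
time: 48.95
tool_pos: [637.4, 341.4, 35.1]
tcp_rot: [-179.4, 0.3, -92.3]
ft_force: [-1.0, -0.3, 5.9]
finger_gap: 18.5
at [637.4 341.4  35.1] yaw -92.3 | turn -0.1 shift 1.1 1.4 1.1 | t 49.0 gap 18.5 F [-1.  -0.3  5.9]
[-179.44490798    0.25558026  -92.26660762]
```

```bash
python3 -m pendant '[[0.1,0,0,-30,0],[0.1,0,0,-40,0],[0.1,0,0,-40,0],[0.1,0,0,-40,0],[0.1,0,0,-15,8.5],[0.1,0,0,0,8.5],[0.1,0,0,0,0.7],[0.1,0,0,0,0],[0.1,0,0,0,0]]'
python3 -c "
from h import *
im=cv2.imread('pics/top10.png');m=masks(im)
print([b for b in blobs('top',m['white'],156,60) if 500<b[0]<800 and -250<b[1]<100])
C=cloud('top',optics.snapshot('top')[1]);P=C[100:220,290:420].reshape(-1,3);Q=P[(P[:,2]>150)&(P[:,2]<162)];Q=Q[np.hypot(Q[:,0]-649,Q[:,1]+113)<70];print(len(Q),cv2.minEnclosingCircle(Q[:,:2].astype(np.float32)),Q.mean(0))
print(r.sense()['tcp_rot'])
e=np.array([np.cos(np.radians(160)),np.sin(np.radians(160))]);p=np.array([649.5,-113.5])+200*e;plan(p[0],p[1],124.6,-110)"
```

```text
time: 49.85
tool_pos: [634.6, 340.1, 197.2]
tcp_rot: [-179.7, 0.2, -109.8]
ft_force: [-0.7, 0.5, -2.7]
finger_gap: 18.2
[[650.6, -116.3, 108.5, 100.7, 133.9, [351.0, 152.0]]]
1001 ((648.7427368164062, -113.73368835449219), 52.14339828491211) [ 648.01416459 -114.0911245   155.25823273]
[-179.7136064     0.25196576 -109.81593592]
at [634.8 340.2 197.4] yaw -109.8 | turn 0.2 shift 421.3 31.0 72.8 | t 49.9 gap 18.1 F [-0.8  0.4 -2.3]
```

```bash
python3 -m pendant '[[0.1,42,31,-10,0.2],[0.1,42,0,0,0],[0.1,42,0,0,0],[0.1,42,0,0,0],[0.1,42,0,0,0],[0.1,42,0,0,0],[0.1,42,0,0,0],[0.1,42,0,0,0],[0.1,42,0,0,0],[0.1,42,0,0,0]]'
python3 -m pendant '[[0.1,0,0,30,0],[0.1,0,0,30,0],[0.1,0,0,20,0],[0.1,0,0,0,0],[0.1,0,0,0,0]]'
python3 -c "
from h import *
e=np.array([np.cos(np.radians(160)),np.sin(np.radians(160))]);p=np.array([649,-113.8])+200*e;plan(p[0],p[1],124.6,-110)
im,d=optics.snapshot('top');cv2.imwrite('pics/t12.png',im);C=cloud('top',d)
P=C[100:260,290:460].reshape(-1,3);Q=P[(P[:,2]>125)&(P[:,2]<150)&(P[:,0]<600)&(P[:,0]>480)];print(len(Q));print(cv2.fitLine(Q[:,:2].astype(np.float32),cv2.DIST_HUBER,0,1,1)[:,0],Q[Q[:,0].argsort()[[0,len(Q)//2,-1]]].round(1) if len(Q) else '')
c=im[120:230,300:440];cv2.imwrite('pics/c12.png',cv2.resize(c,None,fx=5,fy=5,interpolation=cv2.INTER_CUBIC))"
```

```text
time: 50.9
tool_pos: [463.0, -42.9, 205.3]
tcp_rot: [-179.6, 0.3, -110.0]
ft_force: [0.9, -1.2, -1.8]
finger_gap: 17.9
time: 51.4
tool_pos: [464.4, -41.2, 125.7]
tcp_rot: [-179.7, 0.3, -110.1]
ft_force: [0.6, 0.3, -0.6]
finger_gap: 18.1
at [464.4 -41.2 125.7] yaw -110.1 | turn -0.1 shift 5.1 1.8 1.1 | t 51.4 gap 18.1 F [ 0.6  0.3 -0.6]
109
[ 8.5864615e-01 -5.1256883e-01  5.5772961e+02 -7.7497528e+01] [[528.8 -70.  149.5]
 [559.5 -78.8 141.5]
 [599.7 -99.1 125.3]]
```

```bash
python3 -m pendant '[[0.1,4.5,0,1,0],[0.1,0,0,0,0],[0.1,0,0,0,0]]'
python3 -c "
from h import *
for n in('top','side'):
    im,d=optics.snapshot(n);cv2.imwrite(f'pics/{n}12.png',im)
C=np.array([649,-113.8])
s=r.sense();print(s['tool_pos'],s['tcp_rot'])
out=[]
for n in('top','side'):
    im=cv2.imread(f'pics/{n}12.png').copy()
    im=cv2.resize(im,None,fx=5,fy=5,interpolation=cv2.INTER_CUBIC)
    a=np.radians(160);e=np.array([np.cos(a),np.sin(a)])
    L=proj(n,[[*(C+rr*e),139.5] for rr in(22,52,75,200)]);
    for q in L: cv2.circle(im,tuple(int(t) for t in q*5+2),4,(0,0,255),-1)
    m=L.mean(0)*5; x,y=int(m[0]),int(m[1]); out.append(im[max(0,y-200):y+200,max(0,x-200):x+200])
cv2.imwrite('pics/c13.png',np.hstack(out))"
```

```text
time: 51.75
tool_pos: [463.7, -45.7, 125.4]
tcp_rot: [-179.5, 0.4, -110.2]
ft_force: [0.4, 0.3, -2.1]
finger_gap: 18.0
[463.38851782 -45.56830424 124.99424862] [-179.58297836    0.35384132 -110.17068584]
```

View pics/c13.png

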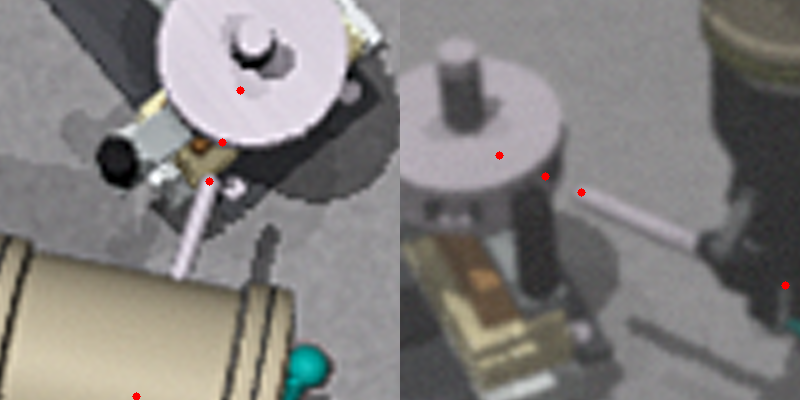

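Rod tip sits at the marked radius, in line with the hole in both views. Insert.

```bash
python3 -m pendant '[[0.1,0,-12,0,0],[0.1,0,-12,0,0],[0.1,0,-6,0,0],[0.1,0,0,0,0],[0.1,0,0,0,0]]'
python3 -m pendant '[[0.1,0,-6,0,0],[0.1,0,-4,0,0],[0.1,0,-4,0,0],[0.1,0,0,0,0]]'
python3 -c "
from h import *
s=r.sense();print(s['tool_pos'],s['tcp_rot'],np.hypot(*(s['tool_pos'][:2]-np.array([649,-113.8])))-125)"
```

```text
time: 52.35
tool_pos: [491.0, -55.7, 124.6]
tcp_rot: [-179.7, 0.3, -110.2]
ft_force: [-0.4, -0.2, -2.0]
finger_gap: 18.2
time: 52.75
tool_pos: [504.9, -60.9, 125.0]
tcp_rot: [-179.6, 0.3, -110.2]
ft_force: [0.3, 0.2, -2.5]
finger_gap: 17.9
[504.93228412 -60.91592758 124.95665951] [-179.60108862    0.34695862 -110.18175871] 28.467364198415225
```

```bash
python3 -m pendant '[[0.1,10.7,-0.4,0,-4],[0.1,10.7,-0.4,0,-4],[0.1,10.7,-0.4,0,-4],[0.1,10.7,-0.4,0,-4],[0.1,10.7,-0.4,0,-4],[0.1,0,0,0,0],[0.1,0,0,0,0]]'
cat > st.py <<'E'
from h import *
s=r.sense();d=s['tool_pos'][:2]-np.array([649,-113.8]);print('az',np.degrees(np.arctan2(d[1],d[0]))%360,'yaw-az',(s['tcp_rot'][2]-np.degrees(np.arctan2(d[1],d[0])))%360,'r',np.hypot(*d),'F',s['ft_force'],'T',s['wrist_torque'],'t',s['time'],s['tcp_rot'][:2],s['tool_pos'][2])
E
python3 st.py
```

```text
time: 53.45
tool_pos: [495.5, -112.0, 124.6]
tcp_rot: [-179.5, 0.3, -90.1]
ft_force: [1.8, 5.0, -2.9]
finger_gap: 18.2
az 179.32804662983403 yaw-az 90.56157062892584 r 153.5583347593875 F [ 1.81087487  5.03943337 -2.8832702 ] T [ 0.97671567 -0.2989905   0.59138225] t 53.45 [-179.49832485    0.31762159] 124.5846167071298
```

```bash
python3 -m pendant '[[0.1,10.7,-0.4,0,-4],[0.1,10.7,-0.4,0,-4],[0.1,10.7,-0.4,0,-4],[0.1,10.7,-0.4,0,-4],[0.1,10.7,-0.4,0,-4],[0.1,10.7,-0.4,0,-4],[0.1,10.7,-0.4,0,-4],[0.1,10.7,-0.4,0,-4],[0.1,10.7,-0.4,0,-4],[0.1,10.7,-0.4,0,-4]]'
python3 -m pendant '[[0.1,5.3,-0.2,0,-2],[0.1,0,0,0,0],[0.1,0,0,0,0]]'
python3 st.py
```

```text
time: 54.45
tool_pos: [530.0, -209.6, 123.7]
tcp_rot: [-179.5, 0.2, -49.9]
ft_force: [-4.6, 10.0, 1.1]
finger_gap: 18.3
time: 54.75
tool_pos: [533.7, -214.4, 123.8]
tcp_rot: [-179.5, 0.0, -48.1]
ft_force: [-2.3, 5.3, -0.4]
finger_gap: 18.4
az 221.10324433150768 yaw-az 90.7974222544301 r 152.9582382445644 F [-2.31891191  5.26788256 -0.35764643] T [0.93835989 0.36818165 0.60062063] t 54.75 [-1.79529082e+02  3.47911982e-02] 123.77962796142879
```

```bash
python3 -m pendant '[[0.1,-6,0,0,2.2],[0.1,0,12,0,0],[0.1,0,15,0,0],[0.1,0,21,0,0],[0.1,0,0,0,0],[0.1,0,0,0,0]]'
python3 st.py
python3 -m pendant '[[0.1,-21,-1.1,0,6],[0.1,-21,-1.1,0,6],[0.1,-21,-1.1,0,6],[0.1,-21,-1.1,0,6],[0.1,-21,-1.1,0,6],[0.1,-21,-1.1,0,6],[0.1,-21,-1.1,0,6],[0.1,-21,-1.1,0,6],[0.1,-21,-1.1,0,6],[0.1,-21,-1.1,0,6]]'
python3 -m pendant '[[0.1,0,0,0,0],[0.1,0,0,0,0]]'
python3 st.py
python3 - <<'E'
from h import *
C=np.array([649,-113.8]);D=cloud('side',np.median([optics.snapshot('side')[1] for _ in range(6)],0))
for ph in range(30,190,3):
    a=np.radians(ph);u,v=proj('side',[[C[0]+52*np.cos(a),C[1]+52*np.sin(a),139.5]])[0].round().astype(int);P=D[v,u];print(ph,round(float(np.hypot(*(P[:2]-C)))),round(float(P[2])),end=' | ')
E
```

```text
time: 55.35
tool_pos: [493.0, -242.9, 124.3]
tcp_rot: [-179.5, -0.2, -50.5]
ft_force: [1.0, 0.3, -1.2]
finger_gap: 18.2
az 219.59891099614993 yaw-az 89.93725344653475 r 202.5019479268932 F [ 1.02493131  0.32141007 -1.24499616] T [-0.02585447  0.04767703  0.03213301] t 55.35 [-1.79501034e+02 -1.74399697e-01] 124.32247524823607
time: 56.35
tool_pos: [460.2, -42.8, 124.8]
tcp_rot: [-179.6, 0.4, -110.6]
ft_force: [-0.3, 0.4, -2.0]
finger_gap: 18.2
time: 56.55
tool_pos: [460.2, -43.6, 124.7]
tcp_rot: [-179.6, 0.3, -110.2]
ft_force: [-0.7, -0.2, -1.8]
finger_gap: 18.7
az 159.59816199320255 yaw-az 90.23452786188807 r 201.45603326806835 F [-0.71665505 -0.22549641 -1.75052271] T [ 0.00080089  0.0002851  -0.07347238] t 56.55 [-179.60376408    0.33611759] 124.69412158883411
30 52 137 | 33 52 137 | 36 50 133 | 39 50 130 | 42 50 130 | 45 52 141 | 48 52 141 | 51 54 144 | 54 53 139 | 57 53 142 | 60 52 140 | 63 52 140 | 66 53 139 | 69 53 141 | 72 54 143 | 75 55 142 | 78 55 143 | 81 55 143 | 84 56 142 | 87 53 139 | 90 48 135 | 93 43 130 | 96 44 131 | 99 43 131 | 102 42 130 | 105 54 142 | 108 54 142 | 111 55 143 | 114 54 141 | 117 53 140 | 120 53 139 | 123 52 141 | 126 53 141 | 129 52 139 | 132 94 184 | 135 95 184 | 138 95 184 | 141 91 183 | 144 92 183 | 147 91 184 | 150 90 182 | 153 45 131 | 156 47 130 | 159 49 133 | 162 49 136 | 165 53 140 | 168 53 142 | 171 53 141 | 174 53 141 | 177 54 146 | 180 52 138 | 183 52 138 | 186 52 139 | 189 52 142 |
```

Next hole now at ≈ 157.5–158°. Align and insert.

```bash
python3 -m pendant '[[0.1,-5.6,0,0,1.8],[0.1,0,0,0,0],[0.1,0,-12,0,0],[0.1,0,-12,0,0],[0.1,0,-6,0,0],[0.1,0,-6,0,0],[0.1,0,0,0,0]]'
python3 st.py
python3 -m pendant '[[0.1,0,-6,0,0],[0.1,0,-6,0,0],[0.1,0,0,0,0],[0.1,0,0,0,0]]'
python3 st.py
```

```text
time: 57.55
tool_pos: [495.7, -52.3, 124.7]
tcp_rot: [-179.6, 0.4, -112.2]
ft_force: [2.2, 2.3, -2.8]
finger_gap: 18.1
az 158.12384953714957 yaw-az 89.72095109085183 r 165.1675751252964 F [ 2.20865598  2.26320424 -2.82792745] T [ 0.29158833 -0.30767676  0.31420239] t 57.55 [-179.62191018    0.37650832] 124.74497478992157
time: 57.95
tool_pos: [506.9, -56.8, 125.1]
tcp_rot: [-179.6, 0.4, -112.2]
ft_force: [2.7, 1.8, -2.9]
finger_gap: 18.6
az 158.13151254701495 yaw-az 89.69738367543192 r 153.1067963884716 F [ 2.74119525  1.84537938 -2.886575  ] T [ 0.35504555 -0.37996849  0.32787693] t 57.95 [-179.577654      0.37219334] 125.09183140074256
```

```bash
python3 -m pendant '[[0.1,10.7,-0.4,0,-4],[0.1,10.7,-0.4,0,-4],[0.1,10.7,-0.4,0,-4],[0.1,10.7,-0.4,0,-4],[0.1,10.7,-0.4,0,-4],[0.1,10.7,-0.4,0,-4],[0.1,10.7,-0.4,0,-4],[0.1,0,0,0,0],[0.1,0,0,0,0]]'
python3 st.py
python3 -m pendant '[[0.1,5.3,-0.2,0,-2],[0.1,5.3,-0.2,0,-2],[0.1,5.3,-0.2,0,-2],[0.1,0,0,0,0],[0.1,0,0,0,0]]'
python3 st.py
```

```text
time: 58.85
tool_pos: [496.3, -129.3, 124.7]
tcp_rot: [-179.5, 0.2, -84.1]
ft_force: [3.4, 7.8, -2.1]
finger_gap: 18.4
az 185.80060339842183 yaw-az 90.07304709046018 r 153.46300650808135 F [ 3.39863069  7.84274876 -2.07357044] T [ 1.02270512 -0.51512859  0.62833187] t 58.85 [-179.45512645    0.22378624] 124.69430497218157
time: 59.35
tool_pos: [498.7, -144.8, 124.5]
tcp_rot: [-179.5, 0.2, -78.1]
ft_force: [2.6, 6.4, -0.6]
finger_gap: 18.2
az 191.66248249993882 yaw-az 90.2185327017385 r 153.45927910367286 F [ 2.64806925  6.41852416 -0.6107955 ] T [ 1.04184268 -0.24681818  0.69509621] t 59.35 [-1.79485722e+02  1.79464128e-01] 124.51018346891055
```

```bash
for i in 1 2; do :; done
python3 -m pendant '[[0.1,5.3,-0.2,0,-2],[0.1,5.3,-0.2,0,-2],[0.1,0,0,0,0],[0.1,0,0,0,0]]'
python3 st.py
python3 -m pendant '[[0.1,5.3,-0.2,0,-2],[0.1,5.3,-0.2,0,-2],[0.1,0,0,0,0],[0.1,0,0,0,0]]'
python3 st.py
python3 -m pendant '[[0.1,5.3,-0.2,0,-2],[0.1,5.3,-0.2,0,-2],[0.1,0,0,0,0],[0.1,0,0,0,0]]'
python3 st.py
```

```text
time: 59.75
tool_pos: [501.2, -155.1, 124.4]
tcp_rot: [-179.5, 0.2, -74.1]
ft_force: [-0.1, 6.4, 0.2]
finger_gap: 18.1
az 195.60167400043318 yaw-az 90.27409506665364 r 153.47327272980996 F [-0.13458663  6.39994384  0.18589958] T [ 1.05193016 -0.12902826  0.62691357] t 59.75 [-1.79507100e+02  1.57400513e-01] 124.36383663713248
time: 60.15
tool_pos: [504.3, -164.8, 124.2]
tcp_rot: [-179.5, 0.2, -70.1]
ft_force: [-2.4, 7.5, -0.2]
finger_gap: 18.1
az 199.41469221761568 yaw-az 90.47706673056653 r 153.43317435042945 F [-2.3756188   7.53173568 -0.16241916] T [1.24211977 0.05012309 0.78876544] t 60.15 [-1.79533839e+02  1.69899822e-01] 124.18511764387813
time: 60.55
tool_pos: [507.8, -173.8, 123.8]
tcp_rot: [-179.6, 0.2, -66.1]
ft_force: [-4.3, 10.4, 1.2]
finger_gap: 18.2
az 203.03597228972336 yaw-az 90.89503825563911 r 153.4488796550514 F [-4.27889285 10.35242665  1.19784185] T [1.75665351 0.45359564 1.15714618] t 60.55 [-179.58139117    0.24044673] 123.82357433486376
```

```bash
python3 -m pendant '[[0.1,5.3,-0.2,0,-2],[0.1,5.3,-0.2,0,-2],[0.1,0,0,0,0],[0.1,0,0,0,0],[0.1,0,0,0,0]]'
python3 st.py
```

```text
time: 61.05
tool_pos: [511.8, -182.6, 123.5]
tcp_rot: [-179.6, 0.3, -62.0]
ft_force: [-7.7, 12.4, 2.0]
finger_gap: 17.9
az 206.634032679471 yaw-az 91.33149821174854 r 153.4384349260831 F [-7.71334587 12.36400953  1.95539579] T [2.22365172 0.77027775 1.478532  ] t 61.05 [-179.62611365    0.31490474] 123.4622795867124
```

Force rises steadily (6.4→14.6 N): the foot bears. A little more, then ease off and withdraw.

```bash
python3 -m pendant '[[0.1,5.3,-0.2,0,-2],[0.1,2.6,0,0,-1],[0.1,0,0,0,0],[0.1,0,0,0,0],[0.1,0,0,0,0]]'
python3 st.py
python3 -m pendant '[[0.1,-5,0,0,1.5],[0.1,-3.5,0,0,1.3],[0.1,0,0,0,0],[0.1,0,0,0,0]]'
python3 st.py
```

```text
time: 61.55
tool_pos: [515.3, -188.9, 123.1]
tcp_rot: [-179.6, 0.4, -59.0]
ft_force: [-10.6, 14.4, 2.9]
finger_gap: 18.1
az 209.3224490535845 yaw-az 91.67542720466056 r 153.36899149904764 F [-10.61575476  14.391497     2.86261379] T [2.52749946 1.0858352  1.84466824] t 61.55 [-179.6480288     0.37593159] 123.14717209927221
time: 61.95
tool_pos: [512.1, -182.8, 123.9]
tcp_rot: [-179.6, 0.2, -61.9]
ft_force: [-4.7, 9.6, 2.1]
finger_gap: 18.1
az 206.75311987855736 yaw-az 91.37441806096408 r 153.3634605438249 F [-4.69601676  9.57205737  2.12113951] T [1.63725708 0.49705067 1.06554536] t 61.95 [-179.5865088     0.19360686] 123.88526383127886
```

```bash
python3 -m pendant '[[0.1,-4,0,0,1.5],[0.1,-4,0,0,1.5],[0.1,0,0,0,0],[0.1,0,0,0,0]]'
python3 st.py
python3 -m pendant '[[0.1,-4,0,0,1.5],[0.1,0,0,0,0],[0.1,0,0,0,0]]'
python3 st.py
```

```text
time: 62.35
tool_pos: [509.2, -176.7, 124.3]
tcp_rot: [-179.5, 0.1, -64.9]
ft_force: [-0.7, 4.9, -1.0]
finger_gap: 18.4
az 204.20770619028164 yaw-az 90.87061968769264 r 153.28595681920885 F [-0.71029896  4.90662836 -1.03007374] T [0.96202397 0.10445861 0.68407924] t 62.35 [-1.79531351e+02  8.19084690e-02] 124.32617829581349
time: 62.65
tool_pos: [507.8, -173.6, 124.4]
tcp_rot: [-179.5, 0.0, -66.4]
ft_force: [-2.4, 5.1, -1.0]
finger_gap: 18.1
az 202.95944015575145 yaw-az 90.62514896592918 r 153.39193694162762 F [-2.38094074  5.12095449 -0.97980804] T [0.76120411 0.18450749 0.53490082] t 62.65 [-1.79523469e+02  4.22342332e-02] 124.36873155152803
```

```bash
python3 -m pendant '[[0.1,-4,0,0,1.5],[0.1,0,0,0,0],[0.1,0,0,0,0]]'
python3 st.py
python3 -m pendant '[[0.1,-3,0,0,1],[0.1,0,0,0,0],[0.1,0,0,0,0]]'
python3 st.py
```

```text
time: 62.95
tool_pos: [506.5, -170.5, 124.4]
tcp_rot: [-179.5, 0.0, -67.9]
ft_force: [-1.2, 3.3, -1.1]
finger_gap: 18.3
az 201.68801738099123 yaw-az 90.39568693409842 r 153.35147428959698 F [-1.23361249  3.31478183 -1.12381926] T [0.63372    0.12531714 0.38595819] t 62.95 [-1.79502545e+02  1.13358677e-02] 124.4352973665525
time: 63.25
tool_pos: [505.5, -167.8, 124.5]
tcp_rot: [-179.5, -0.0, -69.0]
ft_force: [-0.0, 2.1, -2.0]
finger_gap: 18.0
az 200.6317314407616 yaw-az 90.3952281454787 r 153.36861593455615 F [-0.04605658  2.08822813 -1.99810388] T [0.20400548 0.07080561 0.17362285] t 63.25 [-1.79494455e+02 -5.81378100e-03] 124.49043757064088
```

```bash
python3 -m pendant '[[0.1,-2,0,0,0.8],[0.1,0,8,0,0],[0.1,0,14,0,0],[0.1,0,25,0,0],[0.1,0,25,0,0],[0.1,0,0,0,0],[0.1,0,0,0,0]]'
python3 st.py
python3 - <<'E'
from h import *
C=np.array([649,-113.8]);D=cloud('side',np.median([optics.snapshot('side')[1] for _ in range(6)],0))
for ph in range(24,190,3):
    a=np.radians(ph);u,v=proj('side',[[C[0]+52*np.cos(a),C[1]+52*np.sin(a),139.5]])[0].round().astype(int);P=D[v,u];print(ph,round(float(np.hypot(*(P[:2]-C)))),round(float(P[2])),end=' | ')
T=cloud('top',np.median([optics.snapshot('top')[1] for _ in range(6)],0))
u,v=proj('top',[[649,-113.8,200]])[0].round().astype(int)
print('\nspindle top',T[v-2:v+3,u-2:u+3,2].round(0))
E
```

```text
time: 63.95
tool_pos: [436.5, -191.4, 124.1]
tcp_rot: [-179.5, -0.0, -69.9]
ft_force: [0.4, 0.0, -1.5]
finger_gap: 17.9
az 200.04780603487 yaw-az 90.08193194057753 r 226.24058221149573 F [ 0.38560283  0.0121946  -1.48590017] T [-0.0605426   0.04754323 -0.0162248 ] t 63.95 [-1.79466142e+02 -2.40415652e-02] 124.05418183425535
24 53 152 | 27 53 149 | 30 53 145 | 33 53 145 | 36 52 144 | 39 52 140 | 42 52 140 | 45 52 141 | 48 52 141 | 51 52 141 | 54 53 138 | 57 53 142 | 60 53 141 | 63 53 141 | 66 54 140 | 69 52 139 | 72 46 134 | 75 45 129 | 78 44 131 | 81 44 131 | 84 46 130 | 87 45 130 | 90 54 142 | 93 54 142 | 96 53 141 | 99 54 142 | 102 53 141 | 105 54 142 | 108 52 140 | 111 53 141 | 114 54 141 | 117 54 140 | 120 56 141 | 123 55 143 | 126 54 142 | 129 45 131 | 132 92 182 | 135 94 184 | 138 94 184 | 141 92 184 | 144 92 183 | 147 91 184 | 150 91 183 | 153 54 144 | 156 53 140 | 159 53 139 | 162 53 142 | 165 53 138 | 168 52 141 | 171 52 139 | 174 52 139 | 177 53 143 | 180 53 141 | 183 53 141 | 186 53 146 | 189 53 147 | 
spindle top [[198. 197. 198. 197. 196.]
 [200. 196. 197. 197. 195.]
 [199. 197. 198. 198. 198.]
 [198. 198. 200. 197. 198.]
 [196. 197. 197. 193. 197.]]
```

Foot has come down ≈ 8.4 mm (100° of collar; spindle top 206→≈197.5) against an 8 mm gap; it's bearing. Now return the bar.

```bash
python3 -m pendant '[[0.1,0,0,-40,0],[0.1,0,0,-40,0],[0.1,0,0,-20,7.5],[0.1,0,0,0,7.5],[0.1,0,0,0,7.4],[0.1,0,0,0,0],[0.1,0,0,0,0]]'
python3 -c "
from h import *
plan(637.4,341.4,35.1,-92.3)"
```

```text
time: 65.25
tool_pos: [436.3, -190.9, 223.7]
tcp_rot: [-179.6, 0.2, -92.0]
ft_force: [-0.0, 0.0, -2.4]
finger_gap: 18.1
at [ 436.3 -190.9  223.7] yaw -92.0 | turn 0.3 shift -540.0 -179.6 188.6 | t 65.2 gap 18.1 F [-0.   0.  -2.4]
```

```bash
python3 -m pendant '[[0.1,-45,-15,0,0.3],[0.1,-45,-15,0,0],[0.1,-45,-15,0,0],[0.1,-45,-15,0,0],[0.1,-45,-15,0,0],[0.1,-45,-15,0,0],[0.1,-45,-15,0,0],[0.1,-45,-15,0,0],[0.1,-45,-15,0,0],[0.1,-45,-15,0,0]]'
python3 -m pendant '[[0.1,-45,-15,0,0],[0.1,-45,-15,0,0],[0.1,0,0,40,0],[0.1,0,0,40,0],[0.1,0,0,40,0],[0.1,0,0,0,0],[0.1,0,0,0,0],[0.1,0,0,0,0]]'
python3 -c "
from h import *
plan(637.4,341.4,35.1,-92.3)
im=np.mean([optics.snapshot('top')[0].astype(float) for _ in range(4)],0);cv2.imwrite('pics/top14.png',im.astype(np.uint8))
P=cloud('top',np.median([optics.snapshot('top')[1] for _ in range(4)],0))[100:205,170:230].reshape(-1,3)
Q=P[(P[:,2]>85)&(P[:,2]<135)&(P[:,0]>670)&(P[:,0]<780)];print(len(Q));print(Q[Q[:,0].argsort()][::max(1,len(Q)//12)].round(1))"
```

```text
time: 66.25
tool_pos: [605.7, 254.2, 226.1]
tcp_rot: [-179.6, 0.2, -92.3]
ft_force: [0.9, -0.6, -0.1]
finger_gap: 18.4
time: 67.05
tool_pos: [642.0, 341.9, 110.9]
tcp_rot: [-179.3, 0.3, -92.4]
ft_force: [-0.0, 0.5, -0.7]
finger_gap: 18.4
at [642.  341.9 110.9] yaw -92.4 | turn -0.1 shift 0.7 4.6 75.8 | t 67.0 gap 18.4 F [-0.   0.5 -0.7]
142
[[670.5 331.9 134.1]
 [680.2 333.9 127.1]
 [685.7 336.4 128.3]
 [691.8 342.4 127.1]
 [698.2 343.6 122.9]
 [705.1 335.6 130.7]
 [714.1 339.  128.7]
 [720.6 332.  123.7]
 [728.7 331.3 125.9]
 [736.4 338.3 130.7]
 [744.6 332.4 131.5]
 [752.1 332.1 122.9]
 [759.7 333.6 127.3]]
```

```bash
python3 -m pendant '[[0.1,0.7,4.6,0,0],[0.1,0,0,30,0],[0.1,0,0,25,0],[0.1,0,0,10,0],[0.1,0,0,0,0],[0.1,0,0,0,0]]'
python3 -c "
from h import *
plan(637.4,341.4,35.1,-92.3)"
python3 -m pendant '[[0.1,0,0,5,0],[0.1,0,0,5,0],[0.1,0,0,0,0],[0.1,0,0,0,0]]'
python3 -c "
from h import *
plan(637.4,341.4,35.1,-92.3)"
```

```text
time: 68.05
tool_pos: [636.6, 341.2, 43.3]
tcp_rot: [-179.5, 0.2, -92.5]
ft_force: [-0.5, 0.3, -1.4]
finger_gap: 17.9
at [636.6 341.2  43.3] yaw -92.5 | turn -0.2 shift -0.2 -0.8 8.2 | t 68.0 gap 17.9 F [-0.5  0.3 -1.4]
time: 68.45
tool_pos: [637.8, 341.7, 35.1]
tcp_rot: [-179.3, 0.3, -92.5]
ft_force: [-3.0, -0.9, 7.4]
finger_gap: 18.4
at [637.8 341.7  35.1] yaw -92.5 | turn -0.2 shift 0.3 0.4 0.0 | t 68.5 gap 18.4 F [-3.  -0.9  7.4]
```

Seated (7 N upward at the original height). Release and retreat, then check everything.

```bash
python3 -m pendant '[[1,0,0,0,0],[1,0,0,0,0],[1,0,0,0,0],[1,0,0,0,0],[1,0,0,-20,0],[1,0,0,-40,0],[1,0,0,-40,0],[1,0,0,-40,0],[1,0,45,0,0],[1,0,45,0,0]]' 20
python3 -m pendant '[[1,0,45,0,0],[1,0,45,0,0],[1,0,45,0,0],[1,0,0,0,0],[1,0,0,0,0]]'
python3 - <<'E'
from h import *
for n in('top','side'):
    im=np.mean([optics.snapshot(n)[0].astype(float) for _ in range(3)],0).astype(np.uint8);cv2.imwrite(f'pics/{n}15.png',im)
    print(n,'bar',[(np.round(o['at']).tolist(),round(o['score'],2)) for o in optics.search_frame(n,'bar_mid')][:2])
    for q in('hexkey','tape','washer_tin'):print(q,[(np.round(o['at']).tolist(),round(o['score'],2)) for o in optics.search_frame(n,q)][:1])
    m=masks(im);print('wood',[b for b in blobs(n,m['wood'],84,20) if 550<b[0]<750 and -220<b[1]<10])
D=cloud('top',np.median([optics.snapshot('top')[1] for _ in range(6)],0))
P=D[118:200,185:212].reshape(-1,3);Q=P[(P[:,2]>42)&(P[:,2]<72)];print('rod z tip/ball side',np.median(Q[Q[:,0]>690,2]),np.median(Q[(Q[:,0]>600)&(Q[:,0]<665)&(Q[:,2]>54),2]),np.median(Q[Q[:,0]<575,2]))
a=cv2.imread('pics/top15.png')[85:235,170:410];b=cv2.imread('pics/side15.png')[160:400,140:380]
a=cv2.resize(a,(800,500)) [:,:];b=cv2.resize(b,(500,500));cv2.imwrite('pics/c15.png',cv2.resize(np.hstack([a,b]),None,fx=.61,fy=.61))
E
```

```text
time: 69.45
tool_pos: [546.4, 344.8, 174.0]
tcp_rot: [-179.3, 0.4, -92.6]
ft_force: [-0.7, 0.8, 0.3]
finger_gap: 85.3
time: 69.95
tool_pos: [409.5, 350.4, 170.6]
tcp_rot: [-179.5, 0.2, -92.4]
ft_force: [0.4, -0.3, 1.3]
finger_gap: 85.5
top bar [([642.0, 336.0, 52.0], 0.97), ([416.0, -99.0, 22.0], 0.93)]
hexkey [([614.0, 203.0, 8.0], 0.67)]
tape [([546.0, -493.0, 44.0], 0.75)]
washer_tin [([292.0, -419.0, 52.0], 0.72)]
wood []
side bar [([640.0, 342.0, 54.0], 0.55)]
hexkey [([612.0, 210.0, 7.0], 0.66)]
tape [([547.0, -472.0, 32.0], 0.73)]
washer_tin []
wood []
rod z tip/ball side 53.55461279105771 58.539999745740715 57.58368357789914
```

View pics/c15.png

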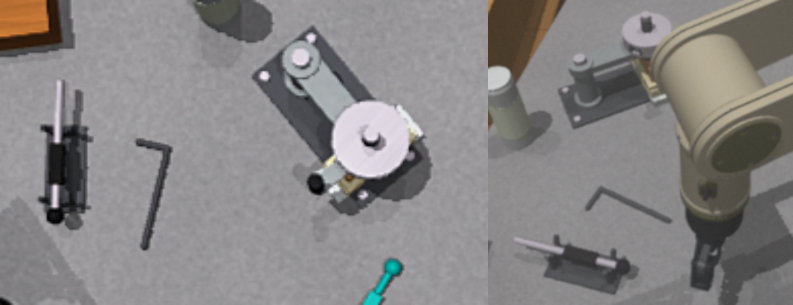

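```bash
python3 -m pendant '[[1,0,45,0,0],[1,30,30,-20,0],[1,40,0,0,0],[1,40,0,0,0],[1,40,0,0,0],[1,40,0,0,0],[1,40,0,0,0],[1,40,0,0,0],[1,0,0,0,0],[1,0,0,0,0]]'
python3 - <<'E'
from h import *
D=cloud('top',np.median([optics.snapshot('top')[1] for _ in range(6)],0))
P=D[100:220,290:420].reshape(-1,3);Q=P[(P[:,2]>150)&(P[:,2]<162)];Q=Q[np.hypot(Q[:,0]-649,Q[:,1]+113)<70];print('collar',cv2.minEnclosingCircle(Q[:,:2].astype(np.float32)))
u,v=proj('top',[[649,-113.8,198]])[0].round().astype(int);print('spindle top',np.median(D[v-2:v+3,u-2:u+3,2]))
C=np.array([649,-113.8]);S=optics.snapshot('side')[0];E=cloud('side',np.median([optics.snapshot('side')[1] for _ in range(6)],0))
for ph in range(60,105,3):
    a=np.radians(ph);u,v=proj('side',[[C[0]+52*np.cos(a),C[1]+52*np.sin(a),139.5]])[0].round().astype(int);print(ph,round(float(np.hypot(*(E[v,u,:2]-C)))),end=' | ')
# stack overlay check: cream/wood pixels against predicted outlines
m=masks(S)
ex=np.array([np.cos(np.radians(38.4)),np.sin(np.radians(38.4))]);ey=np.array([-ex[1],ex[0]])
for nm,h,w,z in(('cream',65,28,48),('wood',55,18,84)):
    q=proj('side',[[*(C+ey*h+ex*w*s),z] for s in(-1,1)]);mm=m[nm].copy();mm[:150]=0;mm[250:]=0;mm[:,:200]=0;mm[:,330:]=0;vv,uu=np.nonzero(mm);print('\n',nm,'pred near corners',q.round(1).tolist(),'seen box',uu.min() if len(uu) else None,uu.max() if len(uu) else None,vv.max() if len(uu) else None)
print(r.sense()['tool_pos'])
E
```

```text
time: 71.95
tool_pos: [323.9, 82.9, 189.1]
tcp_rot: [-179.5, 0.2, -92.7]
ft_force: [-0.3, -0.3, 0.1]
finger_gap: 85.6
collar ((648.844482421875, -113.93013000488281), 52.25896453857422)
spindle top 197.13923887522083
60 54 | 63 54 | 66 53 | 69 52 | 72 47 | 75 46 | 78 44 | 81 44 | 84 46 | 87 45 | 90 54 | 93 53 | 96 53 | 99 54 | 102 54 | 
 cream pred near corners [[285.8, 221.8], [267.1, 228.6]] seen box 262 278 229

 wood pred near corners [[280.4, 211.8], [268.1, 216.1]] seen box 266 271 216
[323.54686311  83.80547565 188.8086914 ]
```

Nothing has drifted since: the collar hole is still at about 80°, the arm is at its stop, and the stack corners are where predicted. Handing in.

```bash
python3 -c "
from bench import hand_in
print(hand_in())"
```

```text
the job is handed in; nothing more can be done
None
```

I stacked the three plates on the bed, put the packer on top and swung the arm to its stop. I then screwed the foot down with the bar in two holes, one after the other, laid the bar back in its rest and handed in at about 73 s. `hand_in()` gives no verdict, so I don't know whether the run passed.

**Last checks:**
- **Clamp arm:** the collar is centred at (648.8, −113.9), within 1 mm of the bed centre I used. The last push against the stop read 31 N with no further movement.
- **Foot:** the collar turned about 100°, so the foot came down about 8.4 mm against an 8 mm gap. The spindle top fell to about 197 mm, which agrees. Pushing force rose from about 6 N to 18 N as the foot took load, and the collar had not moved when I looked again after putting the bar away.
- **Stack:** the visible corners of the plates and packer were where I predicted, within about a pixel or two. I saw the packer fully, square on top, before the arm swung over it.
- **Bar:** it lies in its rest at about (640, 340), within a few millimetres of where it started. The bar-height readings were noisy (about 54–58 mm) and couldn't confirm that it is level. It looked level in the picture.
- **Hex key, tape and tin:** they read within about 5 mm of their starting positions. The side camera missed the tin in that last check, so only the top camera confirmed it.

**Not confirmed or gone wrong:**
- **Final foot force:** I couldn't measure it directly. As I eased the bar off, the collar may have turned back a little. I expect collar friction to hold well over 5 N, but that is inferred.
- **Dropped plate:** I turned joint 6 into its limit while lifting the third plate. The plate dropped flat, ended about 29 mm away, and the tool was left tilted by 4.6°. I used the opposite joint limit to bring the tilt down to about 0.5° and picked the plate up again.
- **Turning force:** turning the collar freely took about 6 N at the sleeve, not the 3 N given.

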